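Load the light-tight sample box through a clamp of unknown thread

TASK

Load the dark sample box for the next imaging run: its lid is held by the red clamp knob on its side, and nobody knows whether that screw has a left- or a right-hand thread, so try it, feel which way gives and turn it that way until it stops; then lift the lid until it rests on its stop. Stand every blue-capped sample jar upright in a nest of its own in the box, lower the lid shut and turn the knob back until the clamp is home over the lid again. Leave the other things on the bench where they are.

Things in the scene. Friction and masses are not known exactly. Their poses are not given: they have to be found in the camera images.
- darkbox: Black light-tight box fixed to the bench, 150 (x) x 252 (y) mm, walls 5 mm thick, 66 mm high, inner floor at 6 mm. Front faces its own -x (the robot; yaw up to 0.2). Inside, a row along y of four nests, 56 x 56 mm between ribs 10 mm high; outer nests end at the box's end walls. The clamp's aluminium block (50 x 76 mm, 70 mm high) is on its -y side. Origin: centre of underside, z up.
- nest1 (a point): Floor centre of nest 1 in the box (nest1 at the +y end, nest4 at the -y end beside the clamp, 62 mm apart), 6 mm above the bench. Axes as the box's.
- nest2 (a point): Floor centre of nest 2 in the box (nest1 at the +y end, nest4 at the -y end beside the clamp, 62 mm apart), 6 mm above the bench. Axes as the box's.
- nest3 (a point): Floor centre of nest 3 in the box (nest1 at the +y end, nest4 at the -y end beside the clamp, 62 mm apart), 6 mm above the bench. Axes as the box's.
- nest4 (a point): Floor centre of nest 4 in the box (nest1 at the +y end, nest4 at the -y end beside the clamp, 62 mm apart), 6 mm above the bench. Axes as the box's.
- lid (a joint): Angle of the grey lid: 0 shut, grows as it opens upward, 1.8 on its stop (leaning 0.23 back past upright, where it stays). Below about 1.5 it sinks shut by itself, slowed by a damper (about 1 rad/s). Lid 154 x 256 x 8 mm, 0.35 kg; hinge along the box's y at the far (+x) upper edge.
- lid_handle (a point): Centre of the steel bar handle on the lid: bar along the box's y, about 100 mm long and 11 mm thick (legs 85 mm apart), its centre 35 mm above the lid's top face, 138 mm before the hinge line and 43 mm above it when shut (110 mm above the bench). It moves and turns with the lid.
- lid_hinge (a point): Middle of the lid's hinge line, 75 mm behind the box's centre and 66 mm above the bench; its y axis is the hinge axis.
- clamp (a joint): Angle of the clamp screw, positive anticlockwise from above. 0: home, toe over the lid (+y of the box), lid held. Thread hand is random: from 0 it turns only one way, with about 0.12 N m of friction, to -2.4 or +2.4 where it stops; the other way it is solid within 0.15. Toe is clear of the lid beyond 1.2. The axis is 50 mm off the box. It stays where it is left.
- knob_grip (a point): Point on the clamp screw's axis at the height to grip, 113 mm above the bench: middle of the round red ribbed knob, 36 mm diameter, 30 mm tall (97 to 127 mm above the bench). It can be gripped at any yaw from above.
- toe_tip (a point): Tip of the clamp's steel toe, 65 mm from the screw axis, 80 mm above the bench; toe 16 mm wide, 9 mm thick, under the knob.
- jar1: One of the sample jars to be loaded: squat screw-cap jar, cream-white with a blue cap, 46 mm diameter, 46 mm tall, about 90 g, standing upright on the bench. Origin: centre of its underside, z up. Two to four of jar1 to jar4 are there; None for one that is absent.
- jar2: One of the sample jars to be loaded: squat screw-cap jar, cream-white with a blue cap, 46 mm diameter, 46 mm tall, about 90 g, standing upright on the bench. Origin: centre of its underside, z up. Two to four of jar1 to jar4 are there; None for one that is absent.
- jar3: One of the sample jars to be loaded: squat screw-cap jar, cream-white with a blue cap, 46 mm diameter, 46 mm tall, about 90 g, standing upright on the bench. Origin: centre of its underside, z up. Two to four of jar1 to jar4 are there; None for one that is absent.
- jar4: One of the sample jars to be loaded: squat screw-cap jar, cream-white with a blue cap, 46 mm diameter, 46 mm tall, about 90 g, standing upright on the bench. Origin: centre of its underside, z up. Two to four of jar1 to jar4 are there; None for one that is absent.
- dish: Covered sample dish, 60 mm diameter, 18 mm tall; not to be moved. Origin: centre of its underside.
- dropper: Small white bottle with a black band, 32 mm diameter, 63 mm tall; not to be moved. Origin: centre of its underside.
- storejar: Tall storage jar, 84 mm diameter, 130 mm tall; not to be moved. Origin: centre of its underside.
- pump: White pump bottle with a black band, 44 mm diameter, 118 mm tall; not to be moved. Origin: centre of its underside.
- beaker: Glass beaker, 72 mm diameter, 90 mm tall; not to be moved. Origin: centre of its underside.
- posthold: Black optical post holder on a round foot, 44 mm diameter, 78 mm tall; not to be moved. Origin: centre of its underside.
- driver: Screwdriver with a yellow handle lying on the bench, about 200 mm long; not to be moved. Origin near its middle.
Not all that is in view belongs to the job. What is shaped like the jar4 but yellow is not meant.

How it is judged:
By the outcome, as a careful person would: the job done as asked, in the order asked, and still so for the second after the job is handed in, with the robot touching nothing.
Of jar1, jar2, jar3, jar4 only 2 to 4 are there at a start; the rules pass over those that are not, and their reading is None.
At some moment in a run one of jar1, jar2, jar3, jar4 may be knocked a few centimetres aside while the robot is not near it.
It also fails if it takes over 210 s, if anything falls off the work surface, if the arm or the gripper's body presses on something with over 40 N, if the wrist force passes 120 N, or if a joint passes its speed limit or range.

ROBOT

A 6-joint arm with a two-finger parallel gripper is mounted at the origin on the work surface. World frame = base frame: x ahead of the robot, y to its left, z up, the work surface at z = 0. Lengths are in mm, angles in degrees, forces in N, time in s.
With the tool pointing down it reaches from about 350 to 850 mm from the base axis. Payload 8.1 kg.
Tool frame: the origin (TCP) lies at the very end of the fingers, on their centre line; the grasp point (between the pads) lies 19 mm behind it (r.grip_depth is the distance from the TCP to the grasp point, in mm); z points along the fingers, y is the direction in which the jaws open and shut (so a half turn about z gives the same grasp; the last joint's range is limited). The gripper opens to 85 mm and grips with 20 to 120 N. Pads are 22 mm wide; open, the fingers measure 114 mm over their backs; the gripper's body (76 mm by 85 mm) begins 54 mm behind the grasp point. The pads swing forward as they close: fully open they stand 13 mm farther back than shut.
Start: joints at [-73.763, 7.471, 85.268, -0, 87.261, -4.893], TCP at [216.318, -559.653, 231.292] pointing down, gripper open.
Joint ranges: [-169.43, 169.43], [-51.17, 129.36], [1.28, 143.12], [-76.62, 256.62], [0, 156.53], [-152.29, 152.29]. Speed limits (degrees/s): [136.94, 136.94, 159.86, 180, 180, 180].

INTERFACE

Orientations are given as [roll, pitch, yaw] about the fixed x, y, z axes, in that order (R = Rz(yaw) Ry(pitch) Rx(roll)).
In Python, from bench import status, viewer, hand_in, r gives the robot as it stands.
- The arm moves only by the shell command python3 -m crank 'ROWS' [OPENING] [FORCE]. ROWS is a JSON object of lists of equal length, an entry for each row: "slide": the shift along the tool's x, y, z in m, a list of three; "twist": the turn about the tool's z in rad. A call has 1 to 8 rows; each row shifts and turns the commanded pose from where the row before left it, along the tool's axes as they then stand; what a row does not reach is not made up. A row lasts 1/10 s, in which the tool goes at most 50 mm and 8.59 degrees, less where a joint would pass 70% of its speed; a pose out of reach is approached as far as the arm can. A call with a gripper value outside its range is refused whole. OPENING is the closure, from 0 (fully open) to 1 (shut), set as the call begins (- or left out, the last holds). The fingers move at their own pace and stop on an object; FORCE is the grip in N (left out, the last holds). Time passes only in rows, so rows that do not move let the fingers close. It gives the time, the measured TCP pose, the force and the opening at its end, in the units of the state.
- status.sense(): the state, without advancing time (a new reading comes with each control period).
- viewer.snapshot(name): name is "side" or "top"; returns a dict with "img" (480x640x3 uint8, red, green, blue), "fx", "fy", "cx", "cy" (pixels), "R" (3x3) and "t" (3): a world point X has camera coordinates R X + t. Camera axes: x right, y down, z forward; pixel columns grow to the right and rows downward; lengths in mm; the calibration is good to about 2 mm. A picture is of the moment at which its call begins. There is no depth.
- hand_in(): hands the job in, once; it reports no verdict.
The state is a dict: "time": time; "joint_pos": joint angles; "qd": joint speeds; "joint_efforts": joint torques, N m; "tool_pos": TCP position; "tcp_rot": TCP orientation; "ft_force": force on the tool from outside, world axes, zero at the start; "wrist_torque": the same for the moment, N m; "finger_gap": finger opening in mm.
Only numpy, scipy, OpenCV 4.12 (cv2) and the standard library are available. Lean on these libraries where they do the work, as an engineer would, in place of code of your own. Each camera call takes 0.05 s, during which the arm holds its last target.

## Working session

There is one attempt and no reset: what is moved stays moved. The work goes in short steps, Python scripts to look and compute and a shell command to move; the robot and the scene stay as the last step left them, time stands still between calls to the robot, and variables do not carry over. Pictures are saved under pics/ and viewed, and the job is handed in when it is done.

```bash
ls; mkdir -p pics; python3 - <<'E'
from bench import status, viewer, r
import cv2
print(status.sense())
for n in ("side","top"):
    s=viewer.snapshot(n); cv2.imwrite(f"pics/{n}0.png",s["img"][:,:,::-1])
    print(n,{k:v for k,v in s.items() if k!="img"})
E
```

```text
pics
{'time': 0.0, 'joint_pos': array([-7.37638358e+01,  7.51573249e+00,  8.53302770e+01,  1.15774139e-03,
        8.72630528e+01, -4.89484430e+00]), 'qd': array([-0.0237891 , -0.00371397,  0.01556848,  0.05213498,  0.04420854,
       -0.06051919]), 'joint_efforts': array([-1.27839194e-03, -5.69389379e+01, -5.00566328e+01, -3.57244135e-04,
        1.45165657e-02,  1.74152336e-05]), 'tool_pos': array([ 216.15230507, -559.10517594,  230.22838197]), 'tcp_rot': array([-1.79891434e+02, -1.04580756e-02,  2.11309422e+01]), 'ft_force': array([0.19582931, 1.19731372, 0.28306333]), 'wrist_torque': array([ 0.00882267,  0.04869532, -0.02769419]), 'finger_gap': 85.28316754178441}
side {'fx': 435.72436785450935, 'fy': 435.72436785450935, 'cx': 324.7891826591606, 'cy': 239.77739993791155, 'R': array([[ 0.97126751, -0.23748767,  0.01546042],
       [-0.16197205, -0.70722733, -0.68818207],
       [ 0.17436878,  0.66590473, -0.72537329]]), 't': array([-563.84317416,  150.73408569, 1042.8507384 ])}
top {'fx': 435.08079815938646, 'fy': 435.08079815938646, 'cx': 321.86269517342583, 'cy': 235.60928781715774, 'R': array([[ 4.51958462e-04, -9.99837879e-01, -1.80002979e-02],
       [-9.98832866e-01,  4.18021625e-04, -4.82983573e-02],
       [ 4.82980517e-02,  1.80011180e-02, -9.98670746e-01]]), 't': array([-4.15333783e-02,  5.51075567e+02,  1.21949436e+03])}
```

View pics/side0.png

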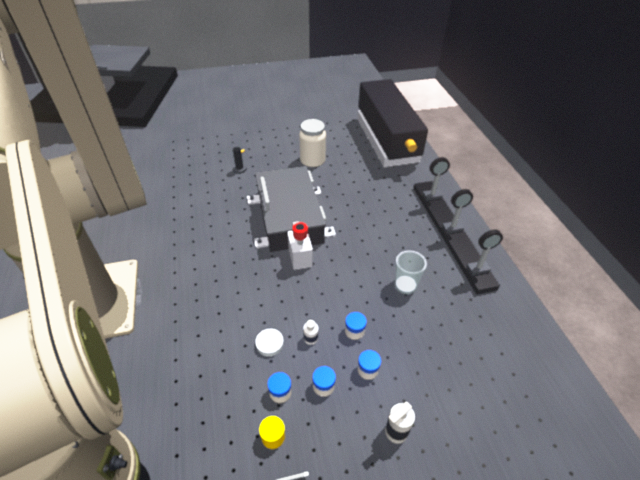

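View pics/top0.png

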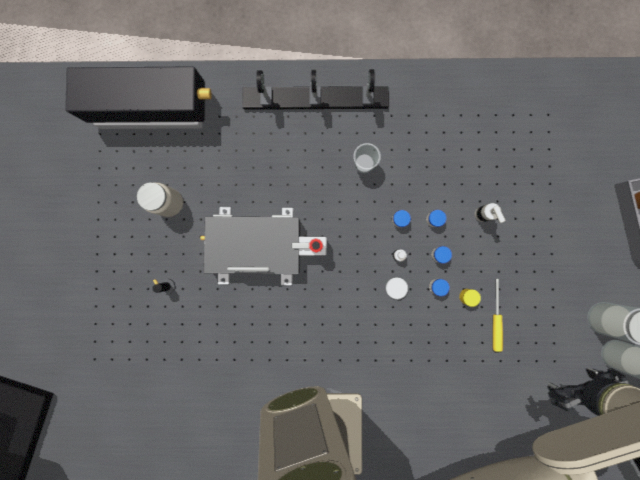

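The top view shows the box around (252,245), the knob at (316,245), and four blue caps at (402,218), (437,218), (443,255) and (440,287). The yellow look-alike is at (471,298). I'll enlarge to get exact positions.

```bash
cat > h.py <<'E'
import numpy as np, cv2
from bench import status, viewer, r
def ray(s,u,v,z):
    R=np.array(s["R"]);t=np.array(s["t"])
    d=R.T@np.array([(u-s["cx"])/s["fx"],(v-s["cy"])/s["fy"],1]); c=-R.T@t
    return c+d*(z-c[2])/d[2]
def proj(s,X):
    p=np.array(s["R"])@np.array(X,float)+np.array(s["t"]); return s["fx"]*p[0]/p[2]+s["cx"],s["fy"]*p[1]/p[2]+s["cy"]
def crop(s,x0,y0,w,h,k,name):
    c=s["img"][y0:y0+h,x0:x0+w,::-1]; cv2.imwrite(f"pics/{name}.png",cv2.resize(c,None,fx=k,fy=k,interpolation=cv2.INTER_CUBIC))
def blobs(s,kind,z,amin=30):
    hsv=cv2.cvtColor(np.ascontiguousarray(s["img"]),cv2.COLOR_RGB2HSV)
    rng={"blue":[((95,120,60),(125,255,255))],"red":[((0,150,60),(8,255,255)),((172,150,60),(180,255,255))],"yellow":[((25,150,80),(35,255,255))]}[kind]
    m=sum(cv2.inRange(hsv,a,b) for a,b in rng)
    n,l,st,c=cv2.connectedComponentsWithStats(m)
    return [(c[i].round(1),st[i,4],ray(s,*c[i],z).round(1)) for i in range(1,n) if st[i,4]>=amin]
def S():
    s=status.sense(); print("t",round(s["time"],2),"tcp",s["tool_pos"].round(1),s["tcp_rot"].round(2),"F",s["ft_force"].round(1),"M",s["wrist_torque"].round(2),"gap",round(s["finger_gap"],1),"q",s["joint_pos"].round(1))
    return s
E
python3 - <<'E'
from h import *
s=viewer.snapshot("top"); crop(s,190,195,150,100,5,"top1")
for k,z in (("blue",46),("red",127),("yellow",46)):
    for b in blobs(s,k,z): print("top",k,*b)
q=viewer.snapshot("side"); crop(q,230,150,120,130,4,"side1")
for k,z in (("blue",42),("red",115)):
    for b in blobs(q,k,z): print("side",k,*b)
E
```

```text
top blue [401.6 218.1] 229 [ 597.7 -220.3   46. ]
top blue [437.2 217.9] 233 [ 598.1 -317.8   46. ]
top blue [442.6 254.3] 240 [ 498.2 -331.5   46. ]
top blue [440.2 287.2] 240 [ 408.4 -323.8   46. ]
top red [315.5 245.7] 64 [519.7  14.2 127. ]
top yellow [470.3 297.4] 241 [ 380.9 -404.8   46. ]
top yellow [497.6 333.2] 300 [ 284.6 -476.8   46. ]
side blue [355.4 321.7] 365 [ 595.7 -221.7   42. ]
side blue [369.2 360.9] 430 [ 596.5 -319.6   42. ]
side blue [323.6 377.4] 462 [ 496.  -333.1   42. ]
side blue [278.8 383.8] 473 [ 406.  -325.6   42. ]
side red [300.  231.1] 171 [519.7  11.9 115. ]
```

View pics/top1.png

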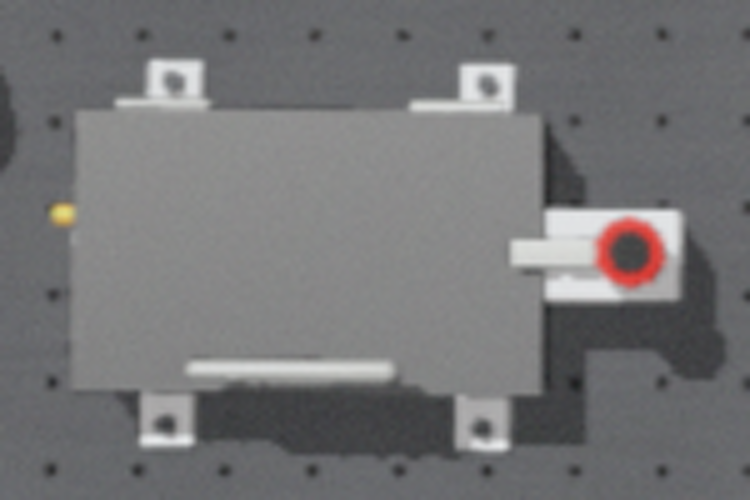

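View pics/side1.png

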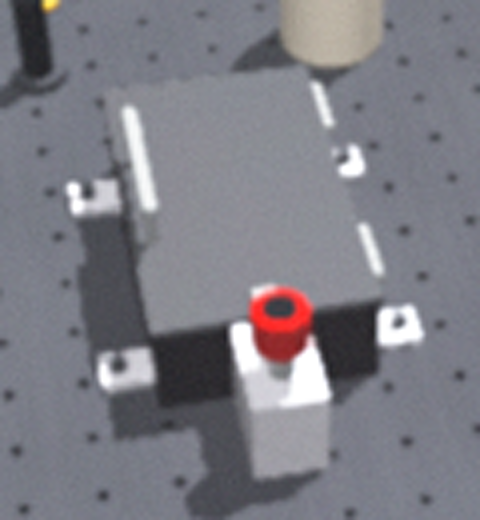

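The enlarged top crop shows the lid corners at (78,110), (543,115), (543,395) and (72,388), the handle from (187,370) to (395,371), and the knob centre at (630,253). The toe points over the lid.

```bash
python3 - <<'E'
from h import *
s=viewer.snapshot("top")
f=lambda a,b,z: ray(s,190+(a+.5)/5-.5,195+(b+.5)/5-.5,z)
P=np.array([f(78,110,74),f(543,115,74),f(543,395,74),f(72,388,74)])
print(P.round(1),P.mean(0)); 
for i in range(4): print(np.linalg.norm(P[i]-P[(i+1)%4]))
for i,j in((1,0),(2,3)): d=P[j]-P[i]; print(np.degrees(np.arctan2(-d[0],d[1])))
for i,j in((3,0),(2,1)): d=P[j]-P[i]; print(np.degrees(np.arctan2(d[1],d[0])))
h=[f(187,370,115),f(395,371,115)];print(h)
print(f(630,253,127)); print(f(510,252,80), f(683,253,70))
S()
E
```

```text
[[599.9 315.4  74. ]
 [596.9  62.8  74. ]
 [446.   62.4  74. ]
 [449.5 316.6  74. ]] [523.08228641 189.32064831  74.        ]
252.59682693406887
150.8474294874888
254.29318794725233
150.39722894007576
-0.68413484217619
-0.781979591784309
-0.46696518329748576
0.17659975806380304
[array([460.37905479, 244.79646149, 115.        ]), array([459.96363525, 136.3697289 , 115.        ])]
[520.90921029  14.00405338 127.        ]
[522.68226685  79.89020703  80.        ] [522.40699158 -12.77695141  70.        ]
t 0.25 tcp [ 216.2 -559.4  230.8] [-179.95   -0.     21.13] F [-0.  -0.5  0.8] M [ 0.02 -0.   -0.03] gap 85.9 q [-73.8   7.5  85.3   0.   87.3  -4.9]
```

```bash
python3 -m crank '{"slide":[[0,0,0],[0,0,0],[0,0,0],[0,0,0],[0,0,0],[0,0,0],[0,0,0],[0,0,0]],"twist":[-0.1,-0.15,-0.15,-0.15,-0.15,-0.15,-0.15,-0.2]}' 0 40
python3 -m crank '{"slide":[[0.02,0.01,0],[0.045,0.025,0],[0.045,0.025,0],[0.045,0.025,0],[0.045,0.025,0],[0.045,0.025,0],[0.045,0.025,0],[0.045,0.025,0]],"twist":[0,0,0,0,0,0,0,0]}'; python3 -c "
from h import *;S()"
```

```text
time: 1.05
tool_pos: [216.3, -559.6, 231.1]
tcp_rot: [-180.0, -0.0, 87.4]
ft_force: [0.6, -0.0, -0.3]
finger_gap: 85.5
time: 1.85
tool_pos: [413.6, -241.7, 231.5]
tcp_rot: [180.0, 0.0, 87.0]
ft_force: [0.8, -0.4, 0.6]
finger_gap: 85.7
t 1.85 tcp [ 413.6 -241.7  231.5] [1.7997e+02 2.0000e-02 8.7000e+01] F [ 0.8 -0.4  0.6] M [-0.03  0.01  0.01] gap 85.7 q [-36.4 -11.6 103.9   0.   87.7 -33.4]
```

```bash
python3 -m crank '{"slide":[[0,0,0],[0.04,0.016,0],[0.045,0.02,0],[0.045,0.02,0],[0.045,0.02,0],[0.04,0.016,0],[0.025,0.01,0],[0.013,0.003,0]],"twist":[-0.045,0,0,0,0,0,0,0]}'
python3 -m crank '{"slide":[[0,0,0],[0,0,0]],"twist":[0,0]}'; python3 -c "
from h import *;S()"
```

```text
time: 2.65
tool_pos: [520.2, 11.1, 231.1]
tcp_rot: [-180.0, -0.0, 89.7]
ft_force: [0.2, -0.5, -0.2]
finger_gap: 85.7
time: 2.85
tool_pos: [519.4, 8.0, 231.2]
tcp_rot: [-180.0, 0.0, 89.6]
ft_force: [-1.0, -0.4, 0.5]
finger_gap: 85.5
t 2.85 tcp [519.4   8.  231.2] [-1.7997e+02  3.0000e-02  8.9600e+01] F [-1.  -0.4  0.5] M [-0.07  0.04  0.  ] gap 85.5 q [-4.8 -5.  98.  -0.  87.1 -4.4]
```

```bash
python3 -m crank '{"slide":[[0.0055,0.0015,0],[0,0,0.03],[0,0,0.04],[0,0,0.035],[0,0,0.02],[0,0,0.01],[0,0,0],[0,0,0]],"twist":[0,0,0,0,0,0,0,0]}'
python3 -c "
from h import *;S()
s=viewer.snapshot('top'); crop(s,260,200,120,90,5,'top2')
s=viewer.snapshot('side'); crop(s,240,150,120,130,4,'side2')"
```

```text
time: 3.65
tool_pos: [522.1, 13.8, 97.6]
tcp_rot: [179.9, 0.0, 89.6]
ft_force: [-0.3, 0.2, 0.9]
finger_gap: 85.7
t 3.65 tcp [522.1  13.8  97.6] [1.7991e+02 1.0000e-02 8.9560e+01] F [-0.3  0.2  0.9] M [ 0.01 -0.04  0.02] gap 85.7 q [ -4.1   1.5 105.9  -0.   72.5  -3.7]
```

View pics/side2.png

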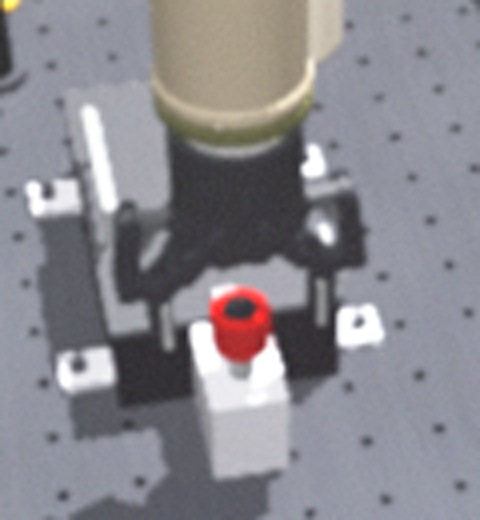

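```bash
python3 -c "
from h import *
s=viewer.snapshot('side')
for X in ([522,14,97],[565,14,97],[479,14,97],[565,14,110],[479,14,110],[521,14,127],[521,14,97]):
  u,v=proj(s,X); print(X,(u-240)*4,(v-150)*4)
for b in blobs(s,'red',112): print(b)"
```

```text
[522, 14, 97] 243.84826170881342 342.1000241496894
[565, 14, 97] 311.88841435788595 330.9817663064489
[479, 14, 97] 174.8503718956531 353.3747832399406
[565, 14, 110] 311.9754072351775 316.1738186577751
[479, 14, 110] 173.71476987912956 338.5565194014159
[521, 14, 127] 241.01726388848897 307.77341258025683
[521, 14, 97] 242.25461491254805 342.3604376746754
(array([300. , 231.5]), np.int32(161), array([519.9,  13.6, 112. ]))
```

View pics/top2.png

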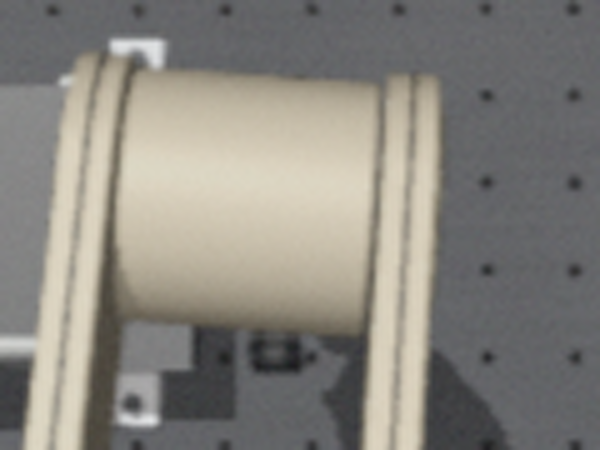

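The side view shows the fingertips at crop (165,345) and (320,325), either side of the knob at (240,330). That matches the projection of the TCP. I'll lower 3 mm, close, and feel with small twists.

```bash
python3 -m crank '{"slide":[[0,0,0.003],[0,0,0],[0,0,0],[0,0,0],[0,0,0],[0,0,0],[0,0,0],[0,0,0]],"twist":[0,0,0,0,0,0,0,0]}' 1 60
python3 -c "
from h import *;S()"
python3 -m crank '{"slide":[[0,0,0],[0,0,0],[0,0,0],[0,0,0],[0,0,0]],"twist":[-0.07,-0.07,-0.06,0,0]}'
python3 -c "
from h import *;S()"
```

```text
time: 4.6
tool_pos: [521.5, 14.3, 93.6]
tcp_rot: [180.0, -0.0, 89.6]
ft_force: [-2.6, 1.0, 5.0]
finger_gap: 34.5
t 4.6 tcp [521.5  14.3  93.6] [179.98  -0.    89.6 ] F [-2.6  1.   5. ] M [0.04 0.22 0.03] gap 34.5 q [ -4.1   1.8 106.1   0.   72.1  -3.7]
time: 5.1
tool_pos: [520.7, 15.1, 93.5]
tcp_rot: [-179.9, -0.1, 101.0]
ft_force: [-5.4, 4.5, 7.9]
finger_gap: 34.7
t 5.1 tcp [520.7  15.1  93.5] [-1.7994e+02 -1.3000e-01  1.0096e+02] F [-5.4  4.5  7.9] M [ 0.81  0.95 -1.35] gap 34.7 q [-4.100e+00  1.700e+00  1.062e+02  1.000e-01  7.220e+01 -1.510e+01]
```

```bash
python3 -m crank '{"slide":[[0,0,0],[0,0,0],[0,0,0],[0,0,0],[0,0,0],[0,0,0],[0,0,0]],"twist":[0.07,0.07,0.06,0.1,0.1,0,0]}'
python3 -c "
from h import *;S()"
python3 -m crank '{"slide":[[0,0,0],[0,0,0],[0,0,0],[0,0,0]],"twist":[0.1,0.1,0,0]}'
python3 -c "
from h import *;S()"
```

```text
time: 5.8
tool_pos: [521.5, 15.4, 93.5]
tcp_rot: [180.0, -0.1, 78.1]
ft_force: [0.1, 6.0, 3.9]
finger_gap: 34.2
t 5.8 tcp [521.5  15.4  93.5] [ 1.800e+02 -1.100e-01  7.813e+01] F [0.1 6.  3.9] M [ 1.05  0.34 -0.14] gap 34.2 q [-4.000e+00  1.800e+00  1.061e+02  1.000e-01  7.210e+01  7.800e+00]
time: 6.2
tool_pos: [521.7, 15.3, 93.5]
tcp_rot: [180.0, -0.1, 66.7]
ft_force: [0.5, 4.9, 4.0]
finger_gap: 34.8
t 6.2 tcp [521.7  15.3  93.5] [ 1.800e+02 -1.100e-01  6.667e+01] F [0.5 4.9 4. ] M [ 0.99  0.18 -0.09] gap 34.8 q [-4.000e+00  1.800e+00  1.061e+02  1.000e-01  7.210e+01  1.930e+01]
```

```bash
python3 -m crank '{"slide":[[0,0,0],[0,0,0],[0,0,0],[0,0,0],[0,0,0],[0,0,0],[0,0,0],[0,0,0]],"twist":[0.1,0.14,0.14,0.14,0.14,0.14,0.14,0.12]}'
python3 -m crank '{"slide":[[0,0,0],[0,0,0],[0,0,0],[0,0,0],[0,0,0],[0,0,0],[0,0,0],[0,0,0]],"twist":[0.12,0.14,0.14,0.14,0.12,0.1,0,0]}'
python3 -c "
from h import *;S()"
python3 -m crank '{"slide":[[0,0,0],[0,0,0],[0,0,0],[0,0,0],[0,0,0]],"twist":[0.05,0.05,0.05,0.0,0]}'
python3 -c "
from h import *;S()"
```

```text
time: 7.0
tool_pos: [522.1, 14.8, 93.6]
tcp_rot: [-180.0, -0.1, 5.6]
ft_force: [2.9, 2.9, 0.6]
finger_gap: 34.6
time: 7.8
tool_pos: [522.0, 14.3, 93.6]
tcp_rot: [-179.9, -0.1, -37.4]
ft_force: [4.2, 1.1, 1.2]
finger_gap: 34.8
t 7.8 tcp [522.   14.3  93.6] [-1.7994e+02 -7.0000e-02 -3.7440e+01] F [4.2 1.1 1.2] M [ 0.3  -0.85 -0.12] gap 34.8 q [ -4.1   1.8 106.1   0.   72.  123.4]
time: 8.3
tool_pos: [521.5, 14.6, 93.6]
tcp_rot: [-180.0, -0.0, -46.0]
ft_force: [0.5, 3.3, 5.2]
finger_gap: 34.7
t 8.3 tcp [521.5  14.6  93.6] [-179.96   -0.    -46.03] F [0.5 3.3 5.2] M [ 0.5  -0.23  0.03] gap 34.7 q [ -4.1   1.8 106.1   0.   72.1 132. ]
```

```bash
python3 -m crank '{"slide":[[0,0,0],[0,0,0],[0,0,0],[0,0,0],[0,0,0]],"twist":[0.05,0.05,0,0.0,0]}'
python3 -c "
from h import *;S()"
python3 -m crank '{"slide":[[0,0,0],[0,0,0],[0,0,0],[0,0,0]],"twist":[0.05,0.03,0,0.0]}'
python3 -c "
from h import *;S()"
```

```text
time: 8.8
tool_pos: [521.2, 15.0, 93.5]
tcp_rot: [-180.0, 0.1, -51.8]
ft_force: [-1.0, 5.1, 6.1]
finger_gap: 34.6
t 8.8 tcp [521.2  15.   93.5] [-1.7997e+02  6.0000e-02 -5.1790e+01] F [-1.   5.1  6.1] M [ 0.8   0.08 -0.12] gap 34.6 q [-4.000e+00  1.800e+00  1.062e+02  1.000e-01  7.210e+01  1.377e+02]
time: 9.2
tool_pos: [521.2, 15.0, 93.5]
tcp_rot: [-180.0, 0.1, -56.4]
ft_force: [-0.3, 5.3, 5.3]
finger_gap: 34.6
t 9.2 tcp [521.2  15.   93.5] [-1.7997e+02  6.0000e-02 -5.6370e+01] F [-0.3  5.3  5.3] M [ 0.81 -0.08 -0.12] gap 34.6 q [-4.000e+00  1.800e+00  1.062e+02  1.000e-01  7.210e+01  1.423e+02]
```

```bash
python3 -m crank '{"slide":[[0,0,0],[0,0,0],[0,0,0],[0,0,0]],"twist":[0.05,0.04,0,0.0]}'
python3 -c "
from h import *;S()
s=viewer.snapshot('side'); crop(s,240,150,120,130,4,'side3')
s=viewer.snapshot('top'); crop(s,260,200,120,90,5,'top3')
"
```

```text
time: 9.6
tool_pos: [521.3, 14.9, 93.4]
tcp_rot: [-180.0, 0.0, -61.4]
ft_force: [0.5, 5.4, 4.8]
finger_gap: 34.7
t 9.6 tcp [521.3  14.9  93.4] [-1.7998e+02  3.0000e-02 -6.1430e+01] F [0.5 5.4 4.8] M [ 0.83 -0.13  0.98] gap 34.7 q [ -4.    1.8 106.2   0.   72.1 147.4]
```

View pics/side3.png

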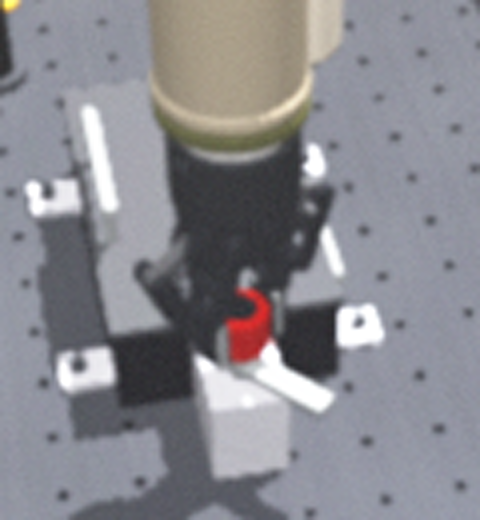

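View pics/top3.png

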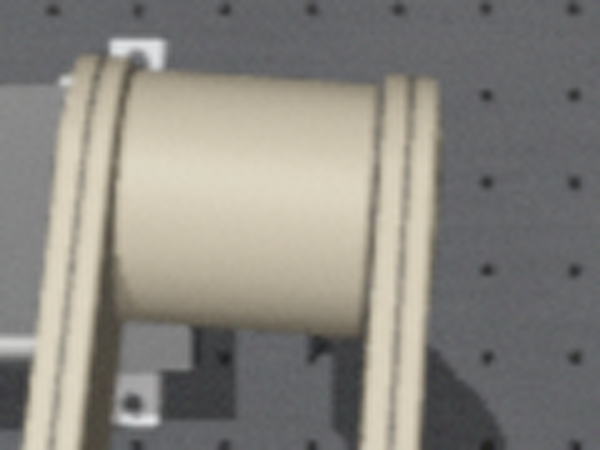

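The moment jumped to about 1 N m, and the side view shows the toe swung off the lid with its tip at crop (325,400), so the screw is at its stop. Next I release, rise, and go to the handle.

```bash
python3 -m crank '{"slide":[[0,0,0],[0,0,0],[0,0,0],[0,0,0],[0,0,-0.02],[0,0,-0.04],[0,0,-0.04],[0,0,-0.02]],"twist":[0,0,0,0,0,0,0,0]}' 0 40
python3 -m crank '{"slide":[[0,0,0],[0,0,0],[0,0,0],[0,0,0],[0,0,0],[0,0,0],[0,0,0],[0,0,0]],"twist":[-0.1,-0.15,-0.15,-0.15,-0.15,-0.15,-0.15,-0.15]}'
python3 -m crank '{"slide":[[0,0,0],[0,0,0],[0,0,0],[0,0,0],[0,0,0],[0,0,0],[0,0,0],[0,0,0]],"twist":[-0.15,-0.15,-0.15,-0.15,-0.15,-0.15,-0.15,-0.15]}'
python3 -m crank '{"slide":[[0,0,0],[0,0,0],[0,0,0],[0,0,0]],"twist":[-0.15,-0.1,0,0]}'
python3 -c "
from h import *;S()
s=viewer.snapshot('top')
for b in blobs(s,'blue',46): print(*b)
"
```

```text
time: 10.5
tool_pos: [522.7, 14.0, 217.4]
tcp_rot: [-179.8, -0.2, -61.7]
ft_force: [0.7, -1.3, -0.1]
finger_gap: 85.1
time: 11.3
tool_pos: [521.2, 14.1, 213.1]
tcp_rot: [180.0, 0.0, 4.6]
ft_force: [-0.5, -0.2, -1.1]
finger_gap: 85.6
time: 12.1
tool_pos: [521.1, 14.1, 213.1]
tcp_rot: [-180.0, 0.0, 73.3]
ft_force: [0.8, -0.4, 0.3]
finger_gap: 85.2
time: 12.5
tool_pos: [521.2, 14.2, 213.2]
tcp_rot: [-180.0, 0.0, 87.1]
ft_force: [-0.1, -0.1, 0.7]
finger_gap: 85.5
t 12.5 tcp [521.2  14.2 213.2] [-179.99    0.     87.12] F [-0.1 -0.1  0.7] M [ 0.04 -0.01 -0.06] gap 85.5 q [-4.1 -4.2 99.1 -0.  85.2 -1.2]
[401.6 218.1] 230 [ 597.7 -220.4   46. ]
[437.2 217.9] 234 [ 598.1 -317.9   46. ]
[442.6 254.3] 241 [ 498.1 -331.5   46. ]
[434.7 271.8] 245 [ 450.2 -309.3   46. ]
```

Jar4 has been knocked from (408,-324) to (450,-309); I'll re-measure before each grasp. Now to the handle.

```bash
python3 -m crank '{"slide":[[0,0,0],[0.03,-0.01,0],[0.04,-0.015,0],[0.04,-0.015,0],[0.035,-0.012,0],[0.021,-0.008,0],[0.009,-0.001,0],[0,0,0]],"twist":[-0.043,0,0,0,0,0,0,0]}' 0.5
python3 -m crank '{"slide":[[0,0,0],[0,0,0],[0,0,0.02],[0,0,0.025],[0,0,0.015],[0,0,0],[0,0,0]],"twist":[0,0,0,0,0,0,0]}'
python3 -c "
from h import *;S()
s=viewer.snapshot('side'); crop(s,220,130,120,130,4,'side4')
"
```

```text
time: 13.35
tool_pos: [460.9, 190.3, 213.4]
tcp_rot: [180.0, 0.0, 89.8]
ft_force: [-0.0, 0.1, -0.0]
finger_gap: 42.7
time: 14.05
tool_pos: [461.2, 189.1, 153.6]
tcp_rot: [-180.0, 0.0, 89.7]
ft_force: [-0.2, -0.0, 0.7]
finger_gap: 42.6
t 14.05 tcp [461.2 189.1 153.6] [-1.7998e+02  1.0000e-02  8.9720e+01] F [-0.2 -0.   0.7] M [-0.04 -0.03 -0.05] gap 42.6 q [ 16.4  -5.5 106.6  -0.   78.9  16.7]
```

View pics/side4.png

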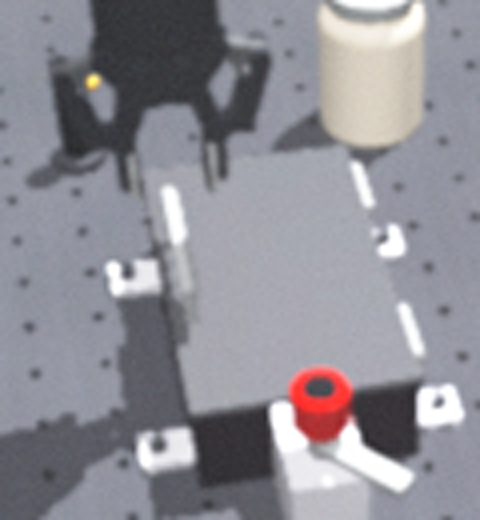

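The fingertips at (130,190) and (215,185) straddle the bar, which is at x of about 172. Descend 59 mm and grip.

```bash
python3 -m crank '{"slide":[[0,0,0.02],[0,0,0.025],[0,0,0.012],[0,0,0.002],[0,0,0],[0,0,0]],"twist":[0,0,0,0,0,0]}'
python3 -m crank '{"slide":[[0,0,0],[0,0,0],[0,0,0],[0,0,0],[0,0,0],[0,0,0]],"twist":[0,0,0,0,0,0]}' 1 30
python3 -c "
from h import *;S()
import numpy as np
# arc about hinge
t=np.arange(0,1.85,0.1)
x=-138*np.cos(t)+43*np.sin(t); z=138*np.sin(t)+43*np.cos(t)
for i in range(1,len(t)): print(round(t[i],2),'abs',(598+x[i]).round(1),(66+z[i]).round(1),'d',round(x[i]-x[i-1],1),round(z[i]-z[i-1],1))
"
```

```text
time: 14.7
tool_pos: [462.0, 189.8, 95.8]
tcp_rot: [179.9, -0.0, 89.8]
ft_force: [-0.5, 0.5, -0.2]
finger_gap: 42.8
time: 15.3
tool_pos: [460.4, 189.7, 95.1]
tcp_rot: [-179.9, -0.0, 89.8]
ft_force: [-6.7, -0.5, 8.5]
finger_gap: 9.7
t 15.3 tcp [460.4 189.7  95.1] [-1.7993e+02 -1.0000e-02  8.9780e+01] F [-6.7 -0.5  8.5] M [-0.05  1.15 -0.03] gap 9.7 q [ 16.5  -2.  109.7   0.   72.3  16.7]
0.1 abs 465.0 122.6 d 5.0 13.6
0.2 abs 471.3 135.6 d 6.3 13.0
0.3 abs 478.9 147.9 d 7.6 12.3
0.4 abs 487.6 159.3 d 8.8 11.5
0.5 abs 497.5 169.9 d 9.9 10.6
0.6 abs 508.4 179.4 d 10.9 9.5
0.7 abs 520.2 187.8 d 11.8 8.4
0.8 abs 532.7 195.0 d 12.5 7.2
0.9 abs 545.9 200.8 d 13.2 5.9
1.0 abs 559.6 205.4 d 13.7 4.5
1.1 abs 573.7 208.5 d 14.1 3.1
1.2 abs 588.1 210.2 d 14.3 1.7
1.3 abs 602.5 210.5 d 14.4 0.3
1.4 abs 616.9 209.3 d 14.4 -1.2
1.5 abs 631.1 206.7 d 14.2 -2.6
1.6 abs 645.0 202.7 d 13.9 -4.0
1.7 abs 658.4 197.3 d 13.4 -5.4
1.8 abs 671.2 190.6 d 12.8 -6.7
```

```bash
python3 -m crank '{"slide":[[0,0.002,-0.007],[0,0.003,-0.007],[0,0.003,-0.0065],[0,0.0035,-0.0065],[0,0.0035,-0.006],[0,0.004,-0.006],[0,0.0045,-0.006],[0,0.0045,-0.0055]],"twist":[0,0,0,0,0,0,0,0]}'
python3 -c "
from h import *;S()"
```

```text
time: 16.1
tool_pos: [486.3, 189.4, 145.1]
tcp_rot: [-179.6, 0.0, 89.8]
ft_force: [-18.3, -0.6, 9.1]
finger_gap: 9.7
t 16.1 tcp [486.3 189.4 145.1] [-1.7961e+02  4.0000e-02  8.9800e+01] F [-18.3  -0.6   9.1] M [-0.1   3.25 -0.08] gap 9.7 q [ 1.560e+01 -9.000e-01  1.032e+02  1.000e-01  7.820e+01  1.580e+01]
```

```bash
python3 -m crank '{"slide":[[0,0.0,0],[0,0.005,-0.005],[0,0.005,-0.005],[0,0.0055,-0.005],[0,0.0055,-0.0045],[0,0.006,-0.004],[0,0.006,-0.004]],"twist":[0,0,0,0,0,0,0]}' 1 20
python3 -c "
from h import *;S()
s=viewer.snapshot('side'); crop(s,220,100,120,130,4,'side5')"
```

```text
time: 16.8
tool_pos: [521.0, 189.2, 176.0]
tcp_rot: [-179.9, 0.0, 89.8]
ft_force: [-19.4, -5.1, 24.5]
finger_gap: 9.7
t 16.8 tcp [521.  189.2 176. ] [-1.7988e+02  3.0000e-02  8.9800e+01] F [-19.4  -5.1  24.5] M [-0.65  3.46 -0.06] gap 9.7 q [14.7  2.4 96.5  0.  81.3 14.9]
```

View pics/side5.png

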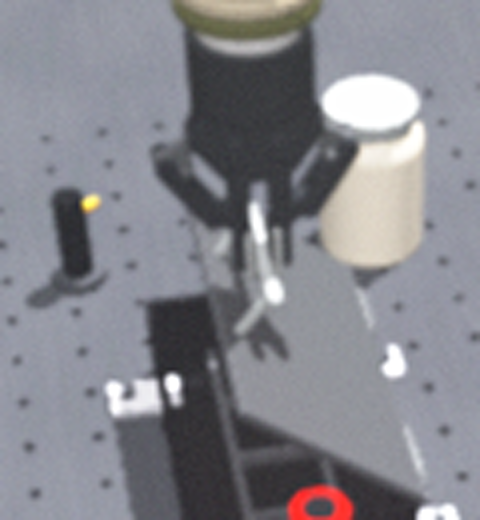

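```bash
python3 -m crank '{"slide":[[0,-0.001,-0.0015],[0,0,0],[0,0,0]],"twist":[0,0,0]}'
python3 -c "
from h import *;S()"
```

```text
time: 17.15
tool_pos: [521.4, 189.1, 176.0]
tcp_rot: [179.9, 0.0, 89.8]
ft_force: [-9.9, -2.2, 12.6]
finger_gap: 9.8
t 17.15 tcp [521.4 189.1 176. ] [179.94   0.    89.76] F [-9.9 -2.2 12.6] M [-0.33  1.36 -0.09] gap 9.8 q [14.7  2.3 96.6 -0.  81.1 14.9]
```

```bash
python3 -m crank '{"slide":[[0,-0.001,-0.0015],[0,0.006,-0.0045],[0,0.006,-0.004],[0,0.0065,-0.0035],[0,0.0065,-0.003],[0,0.0065,-0.003],[0,0.007,-0.0025]],"twist":[0,0,0,0,0,0,0]}'
python3 -c "
from h import *;S()"
```

```text
time: 17.85
tool_pos: [558.4, 188.7, 194.5]
tcp_rot: [-179.9, 0.1, 89.8]
ft_force: [3.4, -0.8, -20.8]
finger_gap: 9.8
t 17.85 tcp [558.4 188.7 194.5] [-1.7986e+02  5.0000e-02  8.9760e+01] F [  3.4  -0.8 -20.8] M [-0.12 -0.54 -0.11] gap 9.8 q [13.7  7.1 89.5 -0.  83.5 13.9]
```

```bash
python3 -m crank '{"slide":[[0,0.006,0.001],[0,0.007,-0.001],[0,0.007,-0.001],[0,0.007,-0.001],[0,0.007,-0.0005],[0,0.007,0]],"twist":[0,0,0,0,0,0]}'
python3 -c "
from h import *;S()"
```

```text
time: 18.45
tool_pos: [601.0, 188.4, 201.3]
tcp_rot: [179.8, 0.0, 89.7]
ft_force: [-3.0, -5.2, -1.4]
finger_gap: 9.9
t 18.45 tcp [601.  188.4 201.3] [1.7981e+02 2.0000e-02 8.9750e+01] F [-3.  -5.2 -1.4] M [-0.8   0.64 -0.04] gap 9.9 q [12.8 12.7 82.5 -0.1 84.6 13. ]
```

```bash
python3 -m crank '{"slide":[[0,0.007,0.0005],[0,0.007,0.0005],[0,0.007,0.001],[0,0.007,0.0015],[0,0.007,0.002],[0,0.007,0.002],[0,0.0065,0.0025],[0,0.0065,0.003]],"twist":[0,0,0,0,0,0,0,0]}'
python3 -c "
from h import *;S()
s=viewer.snapshot('side'); crop(s,240,80,120,130,4,'side6')"
```

```text
time: 19.25
tool_pos: [656.6, 188.0, 188.4]
tcp_rot: [179.7, 0.0, 89.7]
ft_force: [1.1, -6.4, 3.2]
finger_gap: 9.6
t 19.25 tcp [656.6 188.  188.4] [1.7974e+02 2.0000e-02 8.9730e+01] F [ 1.1 -6.4  3.2] M [-0.92  0.37 -0.09] gap 9.6 q [11.7 21.2 73.7 -0.1 84.8 12. ]
```

View pics/side6.png

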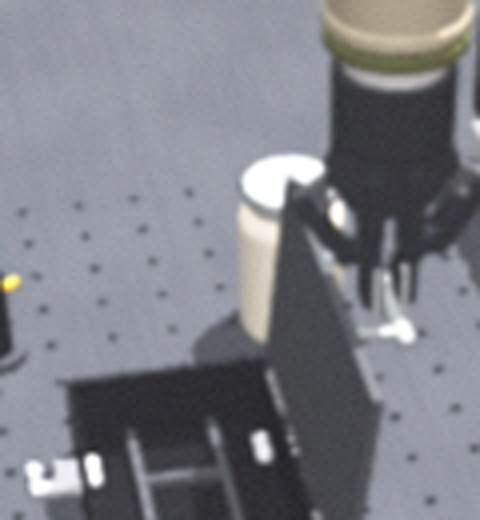

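```bash
python3 -m crank '{"slide":[[0,0.005,0.002],[0,0.004,0.002],[0,0,0],[0,0,0]],"twist":[0,0,0,0]}'
python3 -c "
from h import *;S()"
python3 -m crank '{"slide":[[0,0.004,0.002],[0,0.002,0.001],[0,0,0],[0,0,0]],"twist":[0,0,0,0]}'
python3 -c "
from h import *;S()"
```

```text
time: 19.7
tool_pos: [665.3, 187.9, 183.8]
tcp_rot: [179.8, 0.0, 89.7]
ft_force: [0.9, -5.7, 1.9]
finger_gap: 9.7
t 19.7 tcp [665.3 187.9 183.8] [1.7976e+02 3.0000e-02 8.9730e+01] F [ 0.9 -5.7  1.9] M [-0.98 -0.02 -0.09] gap 9.7 q [11.6 22.7 72.4 -0.1 84.7 11.8]
time: 20.1
tool_pos: [671.1, 187.9, 180.7]
tcp_rot: [179.8, 0.0, 89.7]
ft_force: [0.2, -5.3, 1.3]
finger_gap: 9.5
t 20.1 tcp [671.1 187.9 180.7] [1.7979e+02 3.0000e-02 8.9730e+01] F [ 0.2 -5.3  1.3] M [-0.9   0.02 -0.08] gap 9.5 q [11.5 23.6 71.5 -0.1 84.7 11.7]
```

```bash
python3 -m crank '{"slide":[[0,0.002,0.001],[0,0.002,0.001],[0,0,0],[0,0,0]],"twist":[0,0,0,0]}'
python3 -c "
from h import *;S()"
python3 -m crank '{"slide":[[0,0.0015,0.001],[0,0.0015,0.001],[0,0,0],[0,0,0]],"twist":[0,0,0,0]}'
python3 -c "
from h import *;S()"
```

```text
time: 20.5
tool_pos: [671.9, 188.0, 180.2]
tcp_rot: [-179.8, 0.1, 89.8]
ft_force: [-22.0, -8.8, 19.0]
finger_gap: 9.7
t 20.5 tcp [671.9 188.  180.2] [-1.7985e+02  7.0000e-02  8.9770e+01] F [-22.   -8.8  19. ] M [-1.44  3.73 -0.04] gap 9.7 q [11.4 24.2 70.9 -0.  85.1 11.7]
time: 20.9
tool_pos: [672.3, 188.0, 180.0]
tcp_rot: [-179.6, 0.1, 89.8]
ft_force: [-42.0, -11.6, 34.1]
finger_gap: 9.9
t 20.9 tcp [672.3 188.  180. ] [-1.7955e+02  1.1000e-01  8.9800e+01] F [-42.  -11.6  34.1] M [-1.81  7.12  0.03] gap 9.9 q [11.4 24.5 70.4 -0.  85.5 11.6]
```

Hard stop reached at the expected x of about 671. I'll back off, release and rise.

```bash
python3 -m crank '{"slide":[[0,-0.003,-0.002],[0,-0.001,-0.001],[0,0,0]],"twist":[0,0,0]}'
python3 -c "
from h import *;S()"
python3 -m crank '{"slide":[[0,0,0],[0,0,0],[0,0,-0.015],[0,0,-0.03],[0,0,-0.03],[0,0,0]],"twist":[0,0,0,0,0,0]}' 0.55
python3 -c "
from h import *;S()
s=viewer.snapshot('side'); crop(s,200,80,160,130,4,'side7')
s=viewer.snapshot('top'); crop(s,190,150,150,120,5,'top7')"
```

```text
time: 21.2
tool_pos: [671.8, 187.9, 180.3]
tcp_rot: [-180.0, 0.1, 89.8]
ft_force: [-13.2, -7.8, 10.5]
finger_gap: 9.8
t 21.2 tcp [671.8 187.9 180.3] [-1.7996e+02  6.0000e-02  8.9760e+01] F [-13.2  -7.8  10.5] M [-1.22  2.33  0.01] gap 9.8 q [11.4 24.  71.  -0.1 85.  11.7]
time: 21.8
tool_pos: [675.3, 189.5, 260.6]
tcp_rot: [179.4, -0.1, 89.8]
ft_force: [-0.1, 0.4, 0.2]
finger_gap: 38.6
t 21.8 tcp [675.3 189.5 260.6] [ 1.7938e+02 -1.5000e-01  8.9790e+01] F [-0.1  0.4  0.2] M [ 0.03  0.   -0.06] gap 38.6 q [11.5 22.2 64.9  0.  92.2 11.7]
```

View pics/side7.png

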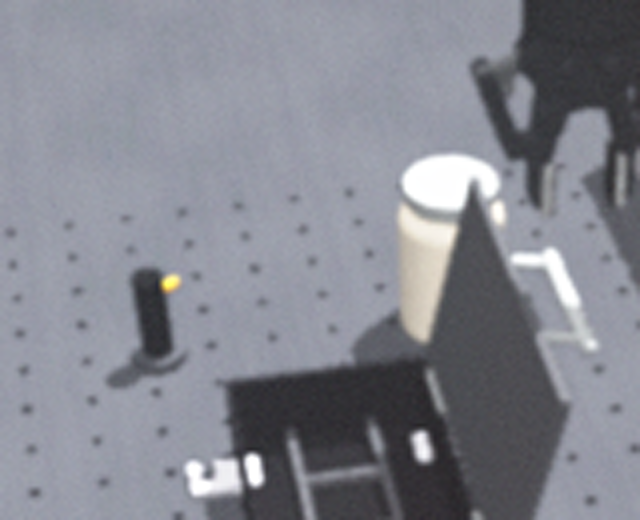

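View pics/top7.png

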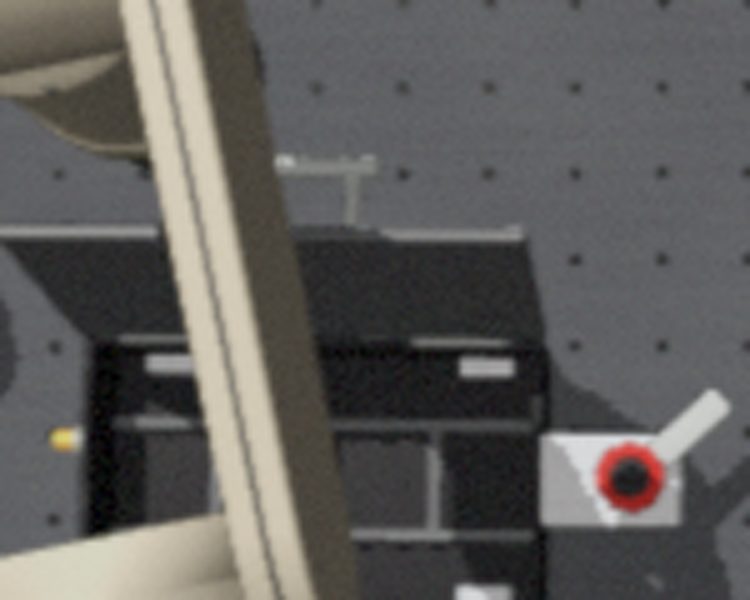

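The lid rests on its stop, with the handle bar at crop (325,165) well behind the hinge line, and the toe has swung away to (720,400). Now the jars.

```bash
python3 -m crank '{"slide":[[-0.02,-0.004,0],[-0.045,-0.009,0],[-0.045,-0.009,0],[-0.045,-0.009,0],[-0.045,-0.009,0],[-0.045,-0.009,0],[-0.045,-0.009,0],[-0.045,-0.009,0]],"twist":[0,0,0,0,0,0,0,0]}' 0.1 40
python3 -m crank '{"slide":[[-0.04,-0.008,0.02],[-0.025,-0.004,0.03],[-0.01,0,0.03],[0,0,0.02],[0,0,0],[0,0,0]],"twist":[0,0,0,0,0,0]}'
python3 -c "
from h import *;S()
s=viewer.snapshot('top')
for b in blobs(s,'blue',46): print(*b)
crop(s,190,150,150,120,5,'top8')
s=viewer.snapshot('side')
for b in blobs(s,'blue',42): print(*b)
"
```

```text
time: 22.7
tool_pos: [603.1, -147.5, 251.4]
tcp_rot: [-179.9, -0.0, 89.8]
ft_force: [-0.0, -0.7, 0.3]
finger_gap: 76.9
time: 23.3
tool_pos: [591.4, -220.6, 151.8]
tcp_rot: [-179.9, -0.1, 89.8]
ft_force: [-0.5, -0.5, 0.3]
finger_gap: 76.6
t 23.3 tcp [ 591.4 -220.6  151.8] [-1.7991e+02 -5.0000e-02  8.9780e+01] F [-0.5 -0.5  0.3] M [ 0.03  0.02 -0.  ] gap 76.6 q [-25.1  15.1  85.1   0.   80.  -24.9]
[441.2 253.6] 185 [ 500.  -327.6   46. ]
[433.4 271.4] 199 [ 451.5 -305.8   46. ]
[355.4 321.7] 367 [ 595.8 -221.7   42. ]
[369.2 360.9] 432 [ 596.6 -319.5   42. ]
[298.  372.5] 451 [ 447.9 -310.9   42. ]
[323.6 377.4] 465 [ 496.  -333.1   42. ]
```

View pics/top8.png

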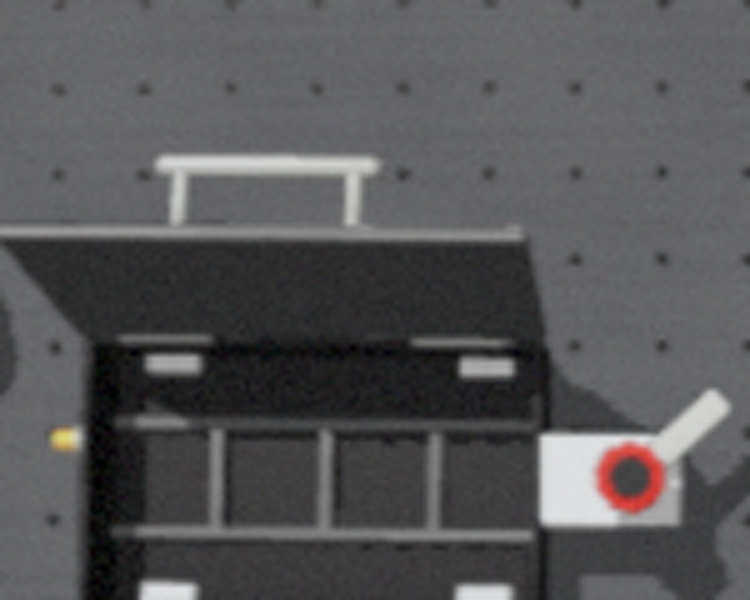

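```bash
python3 - <<'E'
from h import *
s=viewer.snapshot("top")
f=lambda a,b,z: ray(s,190+(a+.5)/5-.5,150+(b+.5)/5-.5,z)
for a,b in ((217,479),(326,479),(435,479),(326,423),(326,534),(130,422),(535,427),(130,532),(535,537)): print(a,b,f(a,b,16).round(1))
E
python3 -m crank '{"slide":[[0,0.0055,0],[0,0,0.025],[0,0,0.04],[0,0,0.04],[0,0,0.025],[0,0,0.008],[0,0,0],[0,0,0]],"twist":[0,0,0,0,0,0,0,0]}'
python3 -c "
from h import *;S()"
```

```text
217 479 [523.3 251.8  16. ]
326 479 [523.3 189.9  16. ]
435 479 [523.3 128.   16. ]
326 423 [555.  190.1  16. ]
326 534 [492.1 189.6  16. ]
130 422 [555.6 301.8  16. ]
535 427 [552.7  71.4  16. ]
130 532 [493.2 301.   16. ]
535 537 [490.5  71.2  16. ]
time: 24.25
tool_pos: [599.0, -221.6, 16.5]
tcp_rot: [179.8, 0.1, 89.8]
ft_force: [0.3, -0.1, 0.3]
finger_gap: 77.2
t 24.25 tcp [ 599.  -221.6   16.5] [1.7984e+02 7.0000e-02 8.9780e+01] F [ 0.3 -0.1  0.3] M [ 0.   -0.01  0.01] gap 77.2 q [-24.9  24.1  89.    0.   66.7 -24.7]
```

```bash
python3 -m crank '{"slide":[[0,0,0],[0,0,0],[0,0,0],[0,0,0],[0,0,0],[0,0,0],[0,0,-0.01],[0,0,0]],"twist":[0,0,0,0,0,0,0,0]}' 1 40
python3 -c "
from h import *;S()"
```

```text
time: 25.05
tool_pos: [598.4, -221.6, 26.3]
tcp_rot: [179.9, 0.1, 89.8]
ft_force: [-0.7, 0.3, -0.3]
finger_gap: 44.9
t 25.05 tcp [ 598.4 -221.6   26.3] [1.7986e+02 6.0000e-02 8.9770e+01] F [-0.7  0.3 -0.3] M [-0.03 -0.02  0.  ] gap 44.9 q [-24.9  23.3  88.9  -0.   67.7 -24.7]
```

```bash
python3 -m crank '{"slide":[[0,0,-0.03],[0,0,-0.045],[0,-0.01,-0.045],[0.02,-0.03,-0.03],[0.04,-0.025,-0.014],[0.045,-0.009,0],[0.045,0,0],[0.045,0,0]],"twist":[0,0,0,0,0,0,0,0]}'
python3 -m crank '{"slide":[[0.045,0,0],[0.045,0,0],[0.045,0,0],[0.045,0,0],[0.045,0,0],[0.04,0,0],[0.03,0,0],[0.014,0,0]],"twist":[0,0,0,0,0,0,0,0]}'
python3 -m crank '{"slide":[[0,0,0],[0,0,0]],"twist":[0,0]}'
python3 -c "
from h import *;S()"
```

```text
time: 25.85
tool_pos: [523.7, -24.4, 188.9]
tcp_rot: [179.9, 0.0, 89.7]
ft_force: [0.3, -0.3, -0.5]
finger_gap: 44.8
time: 26.65
tool_pos: [524.7, 285.9, 188.3]
tcp_rot: [-180.0, -0.0, 89.9]
ft_force: [0.3, 0.0, -0.2]
finger_gap: 44.5
time: 26.85
tool_pos: [525.4, 282.5, 188.1]
tcp_rot: [-180.0, 0.0, 89.8]
ft_force: [0.5, -0.7, -0.9]
finger_gap: 44.7
t 26.85 tcp [525.4 282.5 188.1] [-1.7998e+02  4.0000e-02  8.9780e+01] F [ 0.5 -0.7 -0.9] M [-0.03  0.   -0.06] gap 44.7 q [23.4  8.3 88.9 -0.  82.8 23.6]
```

```bash
python3 -m crank '{"slide":[[0,-0.001,0.03],[0,0,0.045],[0,0,0.045],[0,0,0.025],[0,0,0.01],[0,0,0.005],[0,0,0],[0,0,0]],"twist":[0,0,0,0,0,0,0,0]}'
python3 -c "
from h import *;S()"
python3 -m crank '{"slide":[[0,0,0.002],[0,0,0.002],[0,0,0]],"twist":[0,0,0]}'
python3 -c "
from h import *;S()"
```

```text
time: 27.65
tool_pos: [526.0, 283.6, 30.5]
tcp_rot: [179.8, -0.1, 89.7]
ft_force: [-0.2, -0.5, -0.4]
finger_gap: 44.8
t 27.65 tcp [526.  283.6  30.5] [ 1.7982e+02 -8.0000e-02  8.9750e+01] F [-0.2 -0.5 -0.4] M [-0.04 -0.01 -0.02] gap 44.8 q [23.4 17.3 95.9 -0.  66.6 23.7]
time: 27.95
tool_pos: [524.4, 283.4, 24.5]
tcp_rot: [180.0, -0.0, 89.8]
ft_force: [-1.3, 0.3, -1.1]
finger_gap: 44.9
t 27.95 tcp [524.4 283.4  24.5] [ 1.7998e+02 -1.0000e-02  8.9780e+01] F [-1.3  0.3 -1.1] M [-0.01 -0.01  0.04] gap 44.9 q [23.5 17.8 96.1 -0.  66.1 23.7]
```

```bash
python3 -m crank '{"slide":[[0,0,0.0015],[0,0,0],[0,0,0]],"twist":[0,0,0]}'
python3 -c "
from h import *;S()"
python3 -m crank '{"slide":[[0,0,0],[0,0,0],[0,0,0],[0,0,-0.02],[0,0,-0.04],[0,0,-0.045],[0,0,-0.045],[0,0,-0.015]],"twist":[0,0,0,0,0,0,0,0]}' 0.1
python3 -m crank '{"slide":[[-0.03,0,0],[-0.045,0,0],[-0.045,0,0],[-0.045,0,0],[-0.045,0,0],[-0.045,0,0],[-0.045,0,0],[-0.045,0,0]],"twist":[0,0,0,0,0,0,0,0]}'
python3 -c "
from h import *;S()
s=viewer.snapshot('top')
for b in blobs(s,'blue',46): print(*b)
crop(s,190,150,150,120,5,'top9')
s=viewer.snapshot('side')
for b in blobs(s,'blue',42): print(*b)
"
```

```text
time: 28.25
tool_pos: [524.3, 283.2, 22.7]
tcp_rot: [-180.0, 0.0, 89.8]
ft_force: [-0.8, -0.9, -0.9]
finger_gap: 44.9
t 28.25 tcp [524.3 283.2  22.7] [-1.7999e+02  1.0000e-02  8.9780e+01] F [-0.8 -0.9 -0.9] M [ 0.03  0.01 -0.  ] gap 44.9 q [23.5 17.9 96.1 -0.  66.  23.7]
time: 29.05
tool_pos: [527.0, 284.4, 194.4]
tcp_rot: [179.5, -0.2, 89.8]
ft_force: [1.1, -0.8, 0.9]
finger_gap: 77.2
time: 29.85
tool_pos: [522.5, -63.5, 187.5]
tcp_rot: [-180.0, -0.0, 89.8]
ft_force: [1.4, -0.3, 0.1]
finger_gap: 76.9
t 29.85 tcp [522.5 -63.5 187.5] [-180.     -0.     89.78] F [ 1.4 -0.3  0.1] M [0.02 0.03 0.01] gap 76.9 q [-12.5  -2.6 100.2   0.   82.4 -12.3]
[437.2 218. ] 232 [ 598.  -317.8   46. ]
[218.5 244.7] 257 [524.4 285.6  46. ]
[442.6 254.3] 240 [ 498.1 -331.4   46. ]
[434.7 271.9] 245 [ 450.  -309.3   46. ]
[281.6 183.3] 171 [518.6 291.3  42. ]
[369.2 360.9] 423 [ 596.5 -319.6   42. ]
[297.9 372.4] 449 [ 447.8 -310.5   42. ]
[323.6 377.4] 455 [ 495.9 -333.1   42. ]
```

View pics/top9.png

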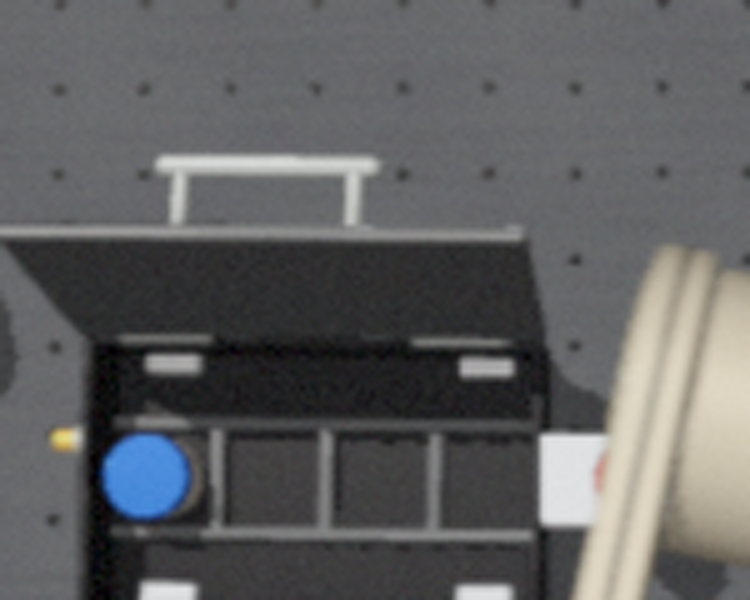

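Jar 1 sits upright in nest 1 (cap at crop (147,476)). Next is the jar at (597,-319), which goes to nest 2.

```bash
python3 -m crank '{"slide":[[-0.045,0.015,0],[-0.045,0.02,0],[-0.045,0.02,0],[-0.045,0.013,0],[-0.04,0.006,0.01],[-0.025,0,0.02],[0,0,0],[0,0,0]],"twist":[0,0,0,0,0,0,0,0]}'
python3 -c "
from h import *;S()"
```

```text
time: 30.75
tool_pos: [595.5, -306.3, 156.2]
tcp_rot: [-179.9, -0.1, 89.7]
ft_force: [-0.2, 0.0, -0.0]
finger_gap: 76.9
t 30.75 tcp [ 595.5 -306.3  156.2] [-1.7988e+02 -1.1000e-01  8.9720e+01] F [-0.2  0.  -0. ] M [ 0.   -0.04 -0.02] gap 76.9 q [-31.6  20.7  77.8   0.   81.7 -31.4]
```

```bash
python3 -m crank '{"slide":[[-0.0125,0.0015,0],[0,0,0.03],[0,0,0.045],[0,0,0.035],[0,0,0.02],[0,0,0.01],[0,0,0],[0,0,0]],"twist":[0,0,0,0,0,0,0,0]}'
python3 -c "
from h import *;S()"
python3 -m crank '{"slide":[[0,0,0],[0,0,0],[0,0,0],[0,0,0],[0,0,0],[0,0,0],[0,0,-0.01],[0,0,0]],"twist":[0,0,0,0,0,0,0,0]}' 1 40
python3 -c "
from h import *;S()"
```

```text
time: 31.55
tool_pos: [598.8, -320.0, 19.8]
tcp_rot: [179.9, 0.1, 89.8]
ft_force: [-0.1, -0.6, 0.5]
finger_gap: 76.7
t 31.55 tcp [ 598.8 -320.    19.8] [1.7987e+02 8.0000e-02 8.9800e+01] F [-0.1 -0.6  0.5] M [ 0.04 -0.   -0.02] gap 76.7 q [-32.4  29.4  81.5   0.   68.9 -32.2]
time: 32.35
tool_pos: [598.4, -320.2, 29.8]
tcp_rot: [179.9, 0.1, 89.8]
ft_force: [-0.6, 0.7, -0.3]
finger_gap: 44.6
t 32.35 tcp [ 598.4 -320.2   29.8] [1.7988e+02 8.0000e-02 8.9770e+01] F [-0.6  0.7 -0.3] M [ 0.01 -0.04  0.02] gap 44.6 q [-32.5  28.7  81.4   0.   69.8 -32.2]
```

```bash
python3 -m crank '{"slide":[[0,0,-0.03],[0,0,-0.045],[0.02,-0.01,-0.045],[0.04,-0.02,-0.03],[0.045,-0.02,-0.01],[0.045,-0.015,0],[0.045,-0.01,0],[0.045,0,0]],"twist":[0,0,0,0,0,0,0,0]}'
python3 -m crank '{"slide":[[0.045,0,0],[0.045,0,0],[0.045,0,0],[0.045,0,0],[0.045,0,0],[0.04,0,0],[0.024,0,0],[0.012,0,0]],"twist":[0,0,0,0,0,0,0,0]}'
python3 -m crank '{"slide":[[0,0,0],[0,0,0]],"twist":[0,0]}'
python3 -c "
from h import *;S()"
```

```text
time: 33.15
tool_pos: [523.7, -81.0, 185.7]
tcp_rot: [180.0, 0.0, 89.7]
ft_force: [0.6, 0.8, -2.1]
finger_gap: 44.9
time: 33.95
tool_pos: [525.7, 220.8, 185.4]
tcp_rot: [-180.0, -0.0, 89.9]
ft_force: [-0.5, -0.1, -0.6]
finger_gap: 44.7
time: 34.15
tool_pos: [526.2, 217.6, 185.3]
tcp_rot: [-180.0, 0.0, 89.8]
ft_force: [-1.1, -0.2, -1.1]
finger_gap: 44.8
t 34.15 tcp [526.2 217.6 185.3] [-1.7999e+02  4.0000e-02  8.9760e+01] F [-1.1 -0.2 -1.1] M [-0.01  0.05 -0.05] gap 44.8 q [17.3  4.3 93.5 -0.  82.2 17.6]
```

```bash
python3 -m crank '{"slide":[[0.003,-0.0025,0.03],[0,0,0.045],[0,0,0.045],[0,0,0.025],[0,0,0.008],[0,0,0.004],[0,0,0],[0,0,0]],"twist":[0,0,0,0,0,0,0,0]}'
python3 -m crank '{"slide":[[0,0,0],[0,0,0],[0,0,0]],"twist":[0,0,0]}'
python3 -c "
from h import *;S()"
```

```text
time: 34.95
tool_pos: [525.4, 221.8, 30.6]
tcp_rot: [179.8, -0.1, 89.8]
ft_force: [0.1, 0.2, -0.2]
finger_gap: 44.8
time: 35.25
tool_pos: [524.1, 221.8, 29.1]
tcp_rot: [179.9, -0.0, 89.8]
ft_force: [0.3, 0.6, -0.7]
finger_gap: 44.9
t 35.25 tcp [524.1 221.8  29.1] [ 1.7994e+02 -2.0000e-02  8.9780e+01] F [ 0.3  0.6 -0.7] M [-0.03  0.01 -0.01] gap 44.9 q [ 17.8  13.6 100.6  -0.   65.7  18. ]
```

```bash
python3 -m crank '{"slide":[[0,0,0.002],[0,0,0.001],[0,0,0],[0,0,0]],"twist":[0,0,0,0]}'
python3 -c "
from h import *;S()"
python3 -m crank '{"slide":[[0,0,0],[0,0,0],[0,0,0],[0,0,-0.02],[0,0,-0.04],[0,0,-0.045],[0,0,-0.045],[0,0,-0.015]],"twist":[0,0,0,0,0,0,0,0]}' 0.1
python3 -m crank '{"slide":[[-0.03,0,0],[-0.045,0,0],[-0.045,0,0],[-0.045,0,0],[-0.045,0,0],[-0.045,0,0],[-0.045,0,0],[-0.04,0,0]],"twist":[0,0,0,0,0,0,0,0]}'
python3 -c "
from h import *;S()
s=viewer.snapshot('top')
for b in blobs(s,'blue',46): print(*b)
crop(s,190,150,150,120,5,'top10')
s=viewer.snapshot('side')
for b in blobs(s,'blue',42): print(*b)
"
```

```text
time: 35.65
tool_pos: [523.8, 221.7, 25.9]
tcp_rot: [180.0, -0.0, 89.8]
ft_force: [-1.9, 0.4, 3.9]
finger_gap: 44.9
t 35.65 tcp [523.8 221.7  25.9] [ 1.7999e+02 -1.0000e-02  8.9780e+01] F [-1.9  0.4  3.9] M [-0.09  0.35  0.07] gap 44.9 q [ 17.8  13.9 100.6   0.   65.5  18. ]
time: 36.45
tool_pos: [526.3, 222.4, 196.5]
tcp_rot: [179.5, -0.1, 89.8]
ft_force: [0.3, 0.5, -0.1]
finger_gap: 77.0
time: 37.25
tool_pos: [521.7, -120.5, 189.8]
tcp_rot: [-180.0, -0.0, 89.7]
ft_force: [-0.3, 1.0, -1.4]
finger_gap: 76.9
t 37.25 tcp [ 521.7 -120.5  189.8] [-179.97   -0.     89.74] F [-0.3  1.  -1.4] M [ 0.04 -0.    0.  ] gap 76.9 q [-18.5  -1.2  98.6  -0.   82.6 -18.2]
[218.5 244.7] 259 [524.4 285.5  46. ]
[241.  244.8] 240 [524.2 222.9  46. ]
[443.7 254.6] 208 [ 497.3 -334.4   46. ]
[437.  272.4] 167 [ 448.6 -315.4   46. ]
[283.8 190.1] 360 [519.7 258.6  42. ]
[297.9 372.4] 451 [ 447.8 -310.6   42. ]
[323.7 377.5] 457 [ 496.  -333.2   42. ]
```

View pics/top10.png

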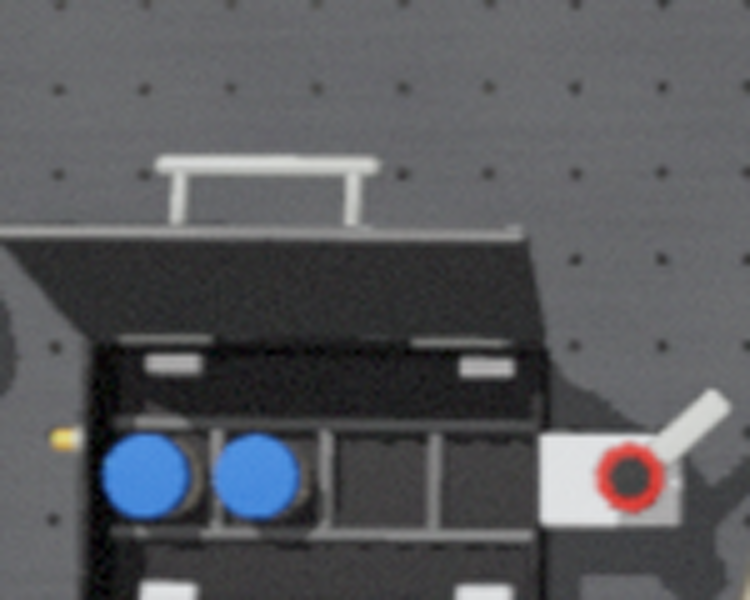

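Jars sit in nests 1 and 2 (caps at (147,476) and (256,476)). The third, at (497,-332), is only about 7 mm clear of its neighbour, so I'll grip it with the jaws along y (twist 90°).

```bash
python3 -m crank '{"slide":[[-0.04,-0.005,0],[-0.045,-0.006,0],[-0.045,-0.006,0],[-0.04,-0.005,0],[-0.025,-0.002,0.02],[-0.013,0,0.02],[0,0,0],[0,0,0]],"twist":[0,0,0,0,0,0,0,0]}'
python3 -m crank '{"slide":[[0,0,0],[0,0,0],[0,0,0],[0,0,0],[0,0,0],[0,0,0],[0,0,0],[0,0,0]],"twist":[0.1,0.14,0.14,0.14,0.14,0.14,0.14,0.14]}'
python3 -m crank '{"slide":[[0,0,0],[0,0,0],[0,0,0],[0,0,0],[0,0,0],[0,0,0]],"twist":[0.14,0.14,0.14,0.07,0,0]}'
python3 -c "
from h import *;S()
s=viewer.snapshot('side')
for b in blobs(s,'blue',42): print(*b)"
```

```text
time: 38.15
tool_pos: [497.2, -325.2, 149.6]
tcp_rot: [-179.9, -0.1, 89.8]
ft_force: [1.2, 0.3, -0.6]
finger_gap: 76.7
time: 38.95
tool_pos: [498.8, -325.2, 152.2]
tcp_rot: [179.9, -0.1, 27.7]
ft_force: [-0.3, -0.1, -0.6]
finger_gap: 77.1
time: 39.55
tool_pos: [498.3, -325.6, 151.5]
tcp_rot: [180.0, -0.1, 0.0]
ft_force: [0.0, -0.5, -0.7]
finger_gap: 76.9
t 39.55 tcp [ 498.3 -325.6  151.5] [ 1.7996e+02 -7.0000e-02  2.0000e-02] F [ 0.  -0.5 -0.7] M [0.02 0.02 0.04] gap 76.9 q [-38.1   9.5  91.5   0.   78.9  51.9]
[297.9 372.4] 451 [ 447.8 -310.5   42. ]
[323.6 377.4] 467 [ 495.9 -333.1   42. ]
```

```bash
python3 -m crank '{"slide":[[-0.001,0.007,0],[0,0,0.03],[0,0,0.045],[0,0,0.035],[0,0,0.018],[0,0,0.008],[0,0,0],[0,0,0]],"twist":[0,0,0,0,0,0,0,0]}'
python3 -c "
from h import *;S()
s=viewer.snapshot('side'); crop(s,240,300,160,130,4,'side11')"
```

```text
time: 40.4
tool_pos: [497.3, -334.2, 15.8]
tcp_rot: [179.9, -0.1, -0.2]
ft_force: [0.1, -0.7, -0.1]
finger_gap: 77.1
t 40.4 tcp [ 497.3 -334.2   15.8] [ 1.7993e+02 -9.0000e-02 -1.7000e-01] F [ 0.1 -0.7 -0.1] M [-0.01  0.02 -0.01] gap 77.1 q [-38.8  18.8  95.8  -0.   65.2  51.4]
```

View pics/side11.png

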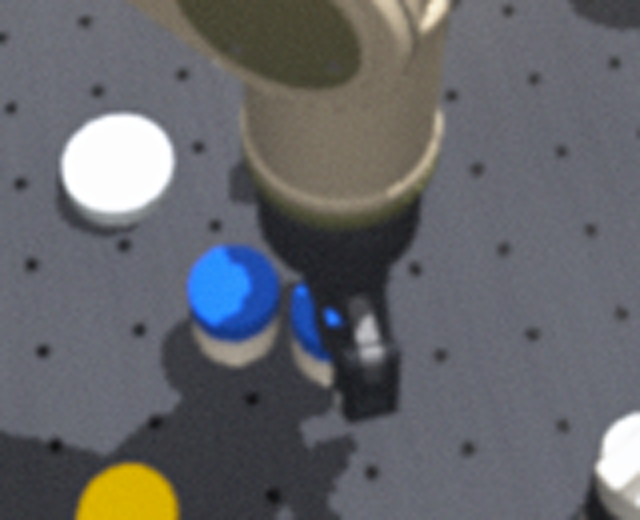

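The fingers straddle the jar and its neighbour at crop (235,290) is clear. Grip, lift, and twist back.

```bash
python3 -m crank '{"slide":[[0,0,0],[0,0,0],[0,0,0],[0,0,0],[0,0,0],[0,0,0],[0,0,-0.01],[0,0,-0.02]],"twist":[0,0,0,0,0,0,0,0]}' 1 40
python3 -m crank '{"slide":[[0,0,-0.045],[0,0,-0.045],[0,0,-0.04],[0,0,-0.02],[0,0,0],[0,0,0],[0,0,0],[0,0,0]],"twist":[0,0,0,-0.14,-0.14,-0.14,-0.14,-0.14]}'
python3 -m crank '{"slide":[[0,0,0],[0,0,0],[0,0,0],[0,0,0],[0,0,0],[0,0,0],[0,0,0],[0,0,0]],"twist":[-0.14,-0.14,-0.14,-0.14,-0.14,-0.14,-0.035,0]}'
python3 -c "
from h import *;S()"
```

```text
time: 41.25
tool_pos: [495.0, -332.2, 43.1]
tcp_rot: [-179.9, 0.2, -0.2]
ft_force: [0.0, 1.0, -1.1]
finger_gap: 45.0
time: 42.05
tool_pos: [496.3, -333.2, 194.9]
tcp_rot: [-180.0, 0.0, 40.3]
ft_force: [-0.0, 0.0, -1.4]
finger_gap: 45.2
time: 42.85
tool_pos: [496.3, -333.2, 194.8]
tcp_rot: [-180.0, 0.0, 90.1]
ft_force: [-0.1, -0.1, -1.1]
finger_gap: 44.7
t 42.85 tcp [ 496.3 -333.2  194.8] [-180.      0.     90.08] F [-0.1 -0.1 -1.1] M [ 0.01 -0.04  0.02] gap 44.7 q [-38.8   8.2  88.3  -0.   83.5 -38.9]
```

```bash
python3 -m crank '{"slide":[[0.02,0.001,0],[0.04,0.004,0],[0.045,0.005,0],[0.045,0.005,0],[0.045,0.004,0],[0.045,0.003,0],[0.045,0.003,0],[0.045,0.001,0]],"twist":[0,0,0,0,0,0,0,0]}'
python3 -m crank '{"slide":[[0.045,0,0],[0.045,0,0],[0.04,0,0],[0.02,0,0],[0.012,0,0],[0,0,0],[0,0,0]],"twist":[0,0,0,0,0,0,0]}'
python3 -c "
from h import *;S()"
```

```text
time: 43.65
tool_pos: [521.6, -0.7, 194.7]
tcp_rot: [180.0, -0.0, 90.0]
ft_force: [0.0, -0.3, 0.5]
finger_gap: 45.0
time: 44.35
tool_pos: [521.8, 158.1, 194.4]
tcp_rot: [-180.0, 0.0, 90.0]
ft_force: [0.0, 0.0, -1.1]
finger_gap: 45.0
t 44.35 tcp [521.8 158.1 194.4] [-1.7999e+02  3.0000e-02  9.0040e+01] F [ 0.   0.  -1.1] M [-0.03 -0.03 -0.01] gap 45.0 q [11.5  0.2 96.8 -0.  83.1 11.5]
```

```bash
python3 -m crank '{"slide":[[0.001,0.001,0.03],[0,0,0.045],[0,0,0.045],[0,0,0.03],[0,0,0.015],[0,0,0.004],[0,0,0],[0,0,0]],"twist":[0,0,0,0,0,0,0,0]}'
python3 -m crank '{"slide":[[0,0,0],[0,0,0],[0,0,0]],"twist":[0,0,0]}'
python3 -c "
from h import *;S()"
```

```text
time: 45.15
tool_pos: [524.9, 159.8, 27.6]
tcp_rot: [179.8, -0.0, 90.0]
ft_force: [0.4, 0.3, -0.7]
finger_gap: 45.2
time: 45.45
tool_pos: [523.6, 159.9, 26.2]
tcp_rot: [179.9, -0.0, 90.1]
ft_force: [-0.2, -0.0, -1.1]
finger_gap: 45.1
t 45.45 tcp [523.6 159.9  26.2] [ 1.7992e+02 -2.0000e-02  9.0070e+01] F [-0.2 -0.  -1.1] M [ 0.06  0.01 -0.01] gap 45.1 q [ 11.6  10.8 104.2   0.   64.9  11.5]
```

```bash
python3 -m crank '{"slide":[[0,0,0.002],[0,0,0.002],[0,0,0],[0,0,0]],"twist":[0,0,0,0]}'
python3 -c "
from h import *;S()"
python3 -m crank '{"slide":[[0,0,0],[0,0,0],[0,0,0],[0,0,-0.02],[0,0,-0.04],[0,0,-0.045],[0,0,-0.045],[0,0,-0.015]],"twist":[0,0,0,0,0,0,0,0]}' 0.1
python3 -m crank '{"slide":[[-0.03,0,0],[-0.045,0,0],[-0.045,0,0],[-0.045,0,0],[-0.045,-0.01,0],[-0.045,-0.015,0],[-0.045,-0.015,0],[-0.04,-0.015,0]],"twist":[0,0,0,0,0,0,0,0]}'
python3 -c "
from h import *;S()
s=viewer.snapshot('top')
for b in blobs(s,'blue',46): print(*b)
s=viewer.snapshot('side')
for b in blobs(s,'blue',42): print(*b)
"
```

```text
time: 45.85
tool_pos: [523.2, 159.7, 21.9]
tcp_rot: [180.0, -0.0, 90.1]
ft_force: [-1.9, -1.2, 4.6]
finger_gap: 45.0
t 45.85 tcp [523.2 159.7  21.9] [179.99  -0.    90.06] F [-1.9 -1.2  4.6] M [-0.07  0.35 -0.01] gap 45.0 q [ 11.6  11.2 104.3  -0.   64.5  11.6]
time: 46.65
tool_pos: [525.6, 160.3, 192.4]
tcp_rot: [179.5, -0.1, 90.1]
ft_force: [0.2, 0.8, 0.8]
finger_gap: 76.7
time: 47.45
tool_pos: [467.2, -182.2, 185.7]
tcp_rot: [-180.0, -0.0, 90.0]
ft_force: [0.4, -0.6, -0.5]
finger_gap: 76.9
t 47.45 tcp [ 467.2 -182.2  185.7] [-1.7997e+02 -1.0000e-02  9.0040e+01] F [ 0.4 -0.6 -0.5] M [ 0.05 -0.02  0.01] gap 76.9 q [-27.2  -6.4 104.   -0.   82.4 -27.2]
[218.4 244.7] 260 [524.4 285.6  46. ]
[241.  244.8] 239 [524.2 223.   46. ]
[263.6 245.1] 240 [523.3 160.3  46. ]
[297.9 372.4] 452 [ 447.8 -310.5   42. ]
```

```bash
python3 -m crank '{"slide":[[-0.035,-0.004,0],[-0.04,-0.006,0],[-0.03,-0.005,0],[-0.015,-0.003,0.02],[-0.005,0,0.02],[0,0,0],[0,0,0]],"twist":[0,0,0,0,0,0,0]}'
python3 -c "
from h import *;S()"
```

```text
time: 48.25
tool_pos: [450.3, -304.4, 145.8]
tcp_rot: [-179.9, -0.1, 90.1]
ft_force: [0.4, -1.1, -0.3]
finger_gap: 77.1
t 48.25 tcp [ 450.3 -304.4  145.8] [-1.7992e+02 -9.0000e-02  9.0070e+01] F [ 0.4 -1.1 -0.3] M [ 0.02  0.02 -0.02] gap 77.1 q [-39.5   2.1 100.    0.   78.  -39.5]
```

```bash
python3 -m crank '{"slide":[[-0.005,-0.002,0],[0,0,0.03],[0,0,0.045],[0,0,0.03],[0,0,0.016],[0,0,0.008],[0,0,0],[0,0,0]],"twist":[0,0,0,0,0,0,0,0]}'
python3 -c "
from h import *;S()"
python3 -m crank '{"slide":[[0,0,0],[0,0,0],[0,0,0],[0,0,0],[0,0,0],[0,0,0],[0,0,-0.01],[0,0,0]],"twist":[0,0,0,0,0,0,0,0]}' 1 40
python3 -c "
from h import *;S()"
```

```text
time: 49.05
tool_pos: [449.6, -311.1, 19.1]
tcp_rot: [179.9, 0.1, 90.1]
ft_force: [0.7, -0.4, 0.5]
finger_gap: 76.9
t 49.05 tcp [ 449.6 -311.1   19.1] [1.7989e+02 9.0000e-02 9.0080e+01] F [ 0.7 -0.4  0.5] M [-0.01 -0.01 -0.02] gap 76.9 q [-40.1  11.2 104.6  -0.   64.1 -40.1]
time: 49.85
tool_pos: [449.3, -311.1, 29.1]
tcp_rot: [179.9, 0.1, 90.1]
ft_force: [-0.0, -0.1, -0.7]
finger_gap: 45.0
t 49.85 tcp [ 449.3 -311.1   29.1] [1.799e+02 8.000e-02 9.006e+01] F [-0.  -0.1 -0.7] M [-0.02  0.    0.04] gap 45.0 q [-40.1  10.3 104.4   0.   65.2 -40.1]
```

```bash
python3 -m crank '{"slide":[[0,0,-0.03],[0,0,-0.045],[0,0.005,-0.045],[0.02,0.01,-0.03],[0.04,0.012,-0.015],[0.045,0.013,0],[0.045,0.012,0],[0.045,0.01,0]],"twist":[0,0,0,0,0,0,0,0]}'
python3 -m crank '{"slide":[[0.045,0.006,0],[0.045,0.003,0],[0.045,0.002,0],[0.04,0,0],[0.024,0,0],[0.014,0,0],[0,0,0],[0,0,0]],"twist":[0,0,0,0,0,0,0,0]}'
python3 -c "
from h import *;S()"
```

```text
time: 50.65
tool_pos: [510.6, -113.7, 192.8]
tcp_rot: [179.9, 0.0, 90.0]
ft_force: [0.4, 0.4, -2.3]
finger_gap: 45.0
time: 51.45
tool_pos: [521.1, 97.0, 192.3]
tcp_rot: [-180.0, 0.0, 90.1]
ft_force: [-0.2, 0.1, -1.4]
finger_gap: 44.9
t 51.45 tcp [521.1  97.  192.3] [-1.7999e+02  4.0000e-02  9.0070e+01] F [-0.2  0.1 -1.4] M [ 0.01 -0.02 -0.03] gap 44.9 q [ 5.  -2.1 99.3 -0.  82.9  5. ]
```

```bash
python3 -m crank '{"slide":[[0,0,0.03],[0,0,0.045],[0,0,0.045],[0,0,0.025],[0,0,0.014],[0,0,0.005],[0,0,0],[0,0,0]],"twist":[0,0,0,0,0,0,0,0]}'
python3 -m crank '{"slide":[[0,0,0],[0,0,0],[0,0,0]],"twist":[0,0,0]}'
python3 -c "
from h import *;S()"
```

```text
time: 52.25
tool_pos: [522.7, 97.5, 30.3]
tcp_rot: [179.8, -0.0, 90.0]
ft_force: [0.2, -0.4, 0.3]
finger_gap: 44.6
time: 52.55
tool_pos: [521.6, 97.8, 29.2]
tcp_rot: [179.9, -0.0, 90.1]
ft_force: [-1.0, -0.2, -1.5]
finger_gap: 44.8
t 52.55 tcp [521.6  97.8  29.2] [ 1.7992e+02 -1.0000e-02  9.0070e+01] F [-1.  -0.2 -1.5] M [ 0.01 -0.01  0.02] gap 44.8 q [  5.1   8.1 106.9   0.   64.9   5. ]
```

```bash
python3 -m crank '{"slide":[[0,0,0.002],[0,0,0.0015],[0,0,0],[0,0,0]],"twist":[0,0,0,0]}'
python3 -c "
from h import *;S()"
python3 -m crank '{"slide":[[0,0,0],[0,0,0],[0,0,0],[0,0,-0.02],[0,0,-0.04],[0,0,-0.045],[0,0,-0.045],[0,0,-0.045]],"twist":[0,0,0,0,0,0,0,0]}' 0.1
python3 -m crank '{"slide":[[-0.02,0,-0.03],[-0.045,0,-0.01],[-0.045,0,0],[-0.045,0,0],[-0.045,0,0],[-0.02,0,0],[0,0,0]],"twist":[0,0,0,0,0,0,0]}' 0.55 
python3 -c "
from h import *;S()
s=viewer.snapshot('top')
for b in blobs(s,'blue',46): print(*b)
crop(s,190,150,150,120,5,'top12')
cv2.imwrite('pics/top12f.png',s['img'][:,:,::-1])
"
```

```text
time: 52.95
tool_pos: [521.1, 97.8, 25.0]
tcp_rot: [180.0, -0.0, 90.1]
ft_force: [-1.5, 0.3, 2.4]
finger_gap: 44.8
t 52.95 tcp [521.1  97.8  25. ] [180.    -0.    90.06] F [-1.5  0.3  2.4] M [0.04 0.23 0.  ] gap 44.8 q [  5.1   8.5 107.    0.   64.6   5. ]
time: 53.75
tool_pos: [520.7, 97.6, 221.6]
tcp_rot: [-180.0, 0.0, 90.1]
ft_force: [1.0, 0.2, -0.8]
finger_gap: 76.9
time: 54.45
tool_pos: [520.9, -125.2, 259.6]
tcp_rot: [-180.0, 0.0, 89.8]
ft_force: [0.8, 0.6, 0.1]
finger_gap: 38.3
t 54.45 tcp [ 520.9 -125.2  259.6] [-1.7998e+02  4.0000e-02  8.9840e+01] F [0.8 0.6 0.1] M [-0.    0.03  0.01] gap 38.3 q [-19.   -3.1  93.2  -0.   89.9 -18.8]
[218.4 244.7] 258 [524.5 285.8  46. ]
[241.  244.8] 240 [524.2 223.1  46. ]
[263.6 245.1] 239 [523.2 160.3  46. ]
[285.9 245.7] 246 [521.6  98.7  46. ]
```

View pics/top12.png

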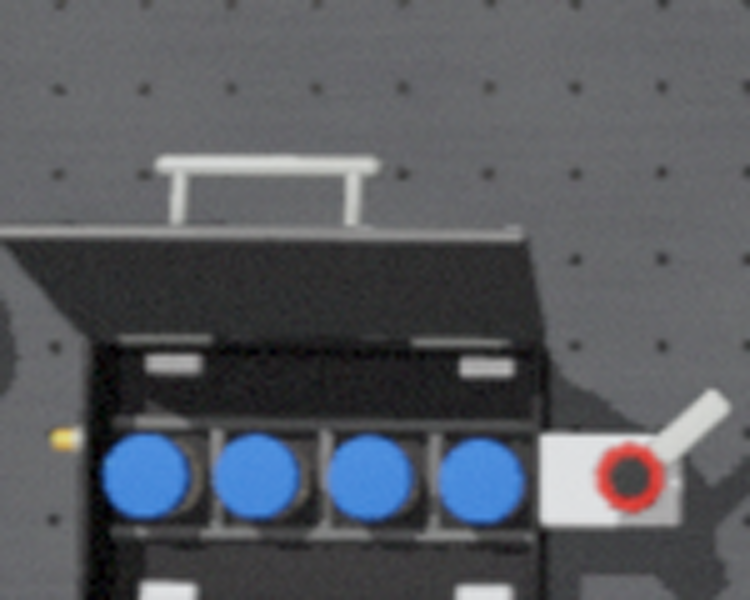

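View pics/top12f.png

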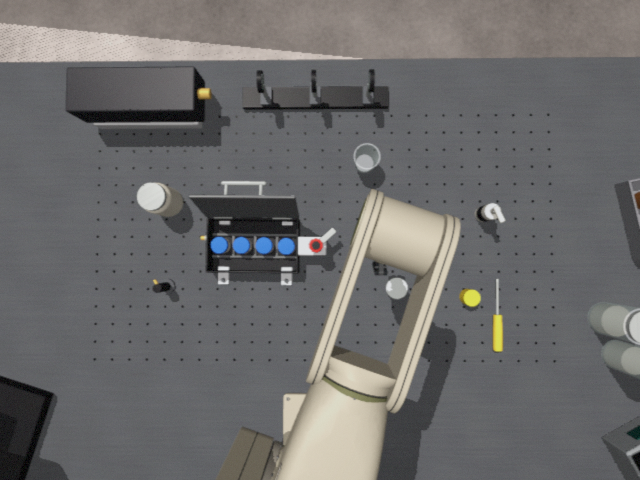

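All four caps are centred in their nests (147, 256, 370 and 482 at row about 478) and the other items are unmoved. Now I close the lid, caging the bar with a 20 mm gap so nothing is strained.

```bash
python3 -m crank '{"slide":[[0.03,0.02,0],[0.045,0.025,0],[0.045,0.025,0],[0.045,0.025,0],[0.045,0.022,0],[0.045,0.02,0],[0.04,0.014,0],[0.023,0,0]],"twist":[0,0,0,0,0,0,0,0]}'
python3 -m crank '{"slide":[[0,0,0],[0,0,0]],"twist":[0,0]}'
python3 -c "
from h import *;S()"
```

```text
time: 55.3
tool_pos: [669.5, 197.3, 258.9]
tcp_rot: [-179.9, -0.1, 90.3]
ft_force: [-0.5, 0.0, -0.6]
finger_gap: 38.3
time: 55.5
tool_pos: [669.0, 193.7, 259.5]
tcp_rot: [-180.0, 0.0, 90.2]
ft_force: [-0.4, 0.6, 0.7]
finger_gap: 38.7
t 55.5 tcp [669.  193.7 259.5] [-1.7996e+02  1.0000e-02  9.0210e+01] F [-0.4  0.6  0.7] M [-0.    0.05  0.07] gap 38.7 q [11.9 22.2 65.2 -0.  92.7 11.7]
```

```bash
python3 -m crank '{"slide":[[-0.003,0.003,0],[0,0,0.02],[0,0,0.035],[0,0,0.02],[0,0,0.007],[0,0,0],[0,0,0]],"twist":[0,0,0,0,0,0,0]}'
python3 -c "
from h import *;S()"
python3 -m crank '{"slide":[[0,0,0],[0,0,0],[0,0,0],[0,0,0]],"twist":[0,0,0,0]}' 0.75 20
python3 -c "
from h import *;S()
s=viewer.snapshot('side'); crop(s,240,80,120,130,4,'side13')"
```

```text
time: 56.2
tool_pos: [673.6, 188.4, 179.6]
tcp_rot: [179.9, -0.0, 90.0]
ft_force: [0.3, -0.2, 0.9]
finger_gap: 38.6
t 56.2 tcp [673.6 188.4 179.6] [ 1.7989e+02 -2.0000e-02  9.0010e+01] F [ 0.3 -0.2  0.9] M [ 0.01 -0.06 -0.  ] gap 38.6 q [11.4 24.2 70.9 -0.  84.8 11.4]
time: 56.6
tool_pos: [672.9, 189.0, 178.3]
tcp_rot: [180.0, -0.0, 90.1]
ft_force: [-0.3, -0.8, -0.1]
finger_gap: 21.3
t 56.6 tcp [672.9 189.  178.3] [ 1.7997e+02 -1.0000e-02  9.0070e+01] F [-0.3 -0.8 -0.1] M [-0.    0.01 -0.02] gap 21.3 q [11.5 24.2 71.   0.  84.8 11.4]
```

View pics/side13.png

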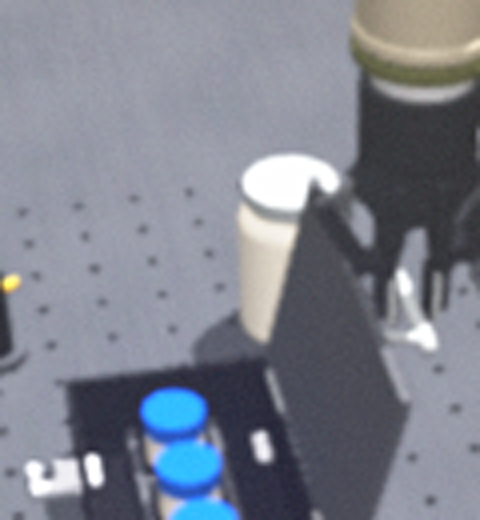

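The bar lies between the fingertips. Pull it along the arc.

```bash
python3 -m crank '{"slide":[[0,-0.0065,-0.0035],[0,-0.0065,-0.003],[0,-0.0065,-0.003],[0,-0.007,-0.0025],[0,-0.007,-0.002],[0,-0.007,-0.002],[0,-0.007,-0.0015],[0,-0.007,-0.001]],"twist":[0,0,0,0,0,0,0,0]}'
python3 -c "
from h import *;S()"
python3 -m crank '{"slide":[[0,-0.007,-0.001],[0,-0.007,-0.0005],[0,-0.007,0],[0,-0.007,0],[0,-0.007,0.0005],[0,-0.007,0.001],[0,-0.007,0.0015],[0,-0.007,0.0015]],"twist":[0,0,0,0,0,0,0,0]}'
python3 -c "
from h import *;S()"
```

```text
time: 57.45
tool_pos: [617.5, 188.9, 196.5]
tcp_rot: [-180.0, -0.0, 90.1]
ft_force: [0.3, 0.3, 0.4]
finger_gap: 21.7
t 57.45 tcp [617.5 188.9 196.5] [-179.99   -0.     90.06] F [0.3 0.3 0.4] M [-0.04 -0.14  0.02] gap 21.7 q [12.5 15.5 79.8  0.  84.7 12.4]
time: 58.25
tool_pos: [561.6, 188.7, 193.1]
tcp_rot: [-180.0, 0.0, 90.1]
ft_force: [0.4, -0.3, -0.0]
finger_gap: 21.3
t 58.25 tcp [561.6 188.7 193.1] [-179.98    0.     90.06] F [ 0.4 -0.3 -0. ] M [-0.01 -0.04 -0.02] gap 21.3 q [13.6  7.5 89.3  0.  83.3 13.6]
```

```bash
python3 -m crank '{"slide":[[0,-0.007,0.002],[0,-0.007,0.0025],[0,-0.0065,0.003],[0,-0.0065,0.003],[0,-0.006,0.0035],[0,-0.006,0.0035],[0,-0.006,0.004],[0,-0.006,0.0045]],"twist":[0,0,0,0,0,0,0,0]}'
python3 -c "
from h import *;S()
s=viewer.snapshot('side'); crop(s,220,100,120,130,4,'side14')"
```

```text
time: 59.05
tool_pos: [510.8, 188.7, 167.0]
tcp_rot: [-180.0, -0.0, 90.1]
ft_force: [-0.2, -0.5, -0.3]
finger_gap: 21.5
t 59.05 tcp [510.8 188.7 167. ] [-180.     -0.     90.05] F [-0.2 -0.5 -0.3] M [ 0.03  0.11 -0.01] gap 21.5 q [14.9  1.1 98.7  0.  80.2 14.8]
```

View pics/side14.png

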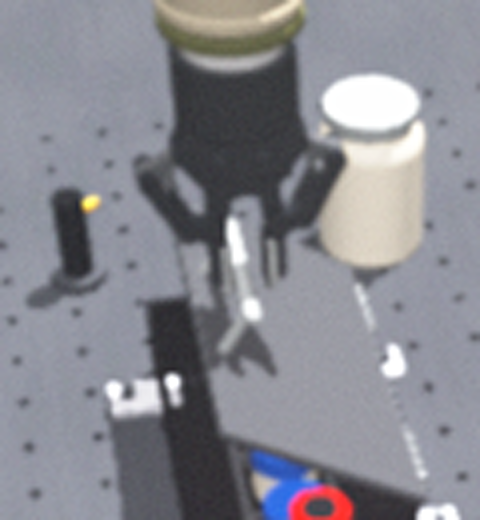

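```bash
python3 -m crank '{"slide":[[0,-0.0055,0.0045],[0,-0.0055,0.005],[0,-0.005,0.005],[0,-0.005,0.0055],[0,-0.0045,0.0055],[0,-0.0045,0.006]],"twist":[0,0,0,0,0,0]}'
python3 -c "
from h import *;S()"
python3 -m crank '{"slide":[[0,-0.004,0.006],[0,-0.004,0.006],[0,-0.0035,0.0065],[0,-0.003,0.0065],[0,-0.003,0.0065],[0,-0.0025,0.0065]],"twist":[0,0,0,0,0,0]}'
python3 -c "
from h import *;S()
s=viewer.snapshot('side'); crop(s,220,130,120,130,4,'side15')"
```

```text
time: 59.7
tool_pos: [480.9, 188.7, 135.4]
tcp_rot: [-180.0, 0.0, 90.1]
ft_force: [0.8, -0.4, -0.6]
finger_gap: 21.5
t 59.7 tcp [480.9 188.7 135.4] [-180.      0.     90.06] F [ 0.8 -0.4 -0.6] M [ 0.06  0.11 -0.04] gap 21.5 q [ 15.7  -1.6 104.9   0.   76.7  15.7]
time: 60.3
tool_pos: [461.3, 188.7, 97.5]
tcp_rot: [180.0, -0.0, 90.1]
ft_force: [0.4, 0.2, -0.8]
finger_gap: 21.2
t 60.3 tcp [461.3 188.7  97.5] [ 1.7997e+02 -1.0000e-02  9.0060e+01] F [ 0.4  0.2 -0.8] M [ 0.01  0.01 -0.02] gap 21.2 q [ 16.4  -2.2 109.6  -0.   72.5  16.3]
```

View pics/side15.png

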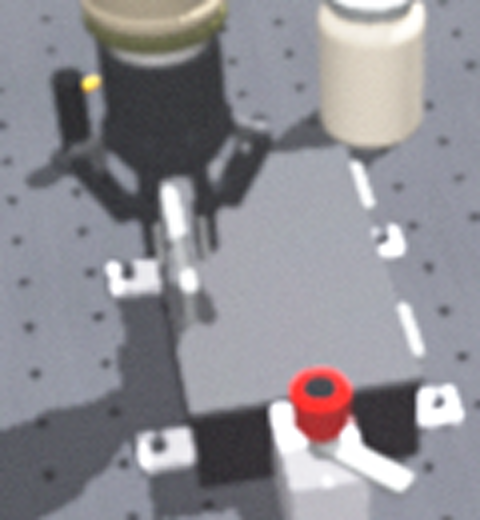

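The lid is shut. I'll open, rise, go to the knob and turn it back.

```bash
python3 -m crank '{"slide":[[0,0,0],[0,0,0],[0,0,0],[0,0,-0.015],[0,0,-0.035],[0,0,-0.035],[0,0,-0.03],[0,0,0]],"twist":[0,0,0,0,0,0,0,0]}' 0.5
python3 -m crank '{"slide":[[-0.02,0.006,0],[-0.04,0.015,0],[-0.04,0.015,0],[-0.04,0.015,0],[-0.023,0.008,0],[-0.012,0.001,0],[0,0,0],[0,0,0]],"twist":[0,0,0,0,0,0,0,0]}' 0
python3 -c "
from h import *;S()
s=viewer.snapshot('side'); crop(s,220,130,120,130,4,'side16')"
```

```text
time: 61.15
tool_pos: [464.4, 189.6, 220.0]
tcp_rot: [179.4, -0.2, 90.1]
ft_force: [0.8, 0.0, 1.5]
finger_gap: 42.7
time: 61.95
tool_pos: [521.1, 14.5, 213.0]
tcp_rot: [-180.0, -0.0, 90.1]
ft_force: [0.0, 1.4, -0.3]
finger_gap: 85.5
t 61.95 tcp [521.1  14.5 213. ] [-1.7999e+02 -4.0000e-02  9.0060e+01] F [ 0.   1.4 -0.3] M [-0.03  0.01  0.02] gap 85.5 q [-4.1 -4.2 99.1  0.  85.1 -4.1]
```

View pics/side16.png

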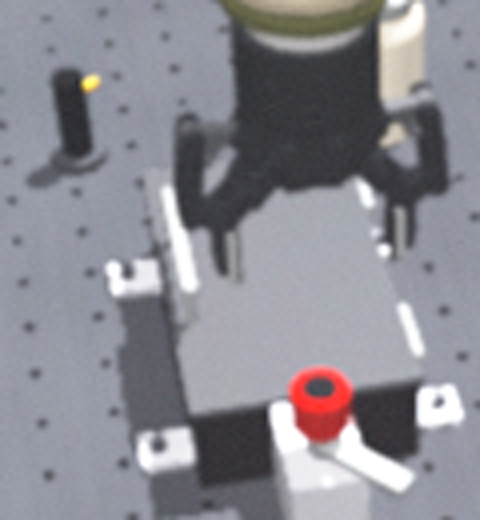

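```bash
python3 -m crank '{"slide":[[0,0,0],[0,0,0],[0,0,0],[0,0,0],[0,0,0],[0,0,0],[0,0,0],[0,0,0]],"twist":[0.1,0.15,0.15,0.15,0.15,0.15,0.15,0.15]}'
python3 -m crank '{"slide":[[0,0,0],[0,0,0],[0,0,0],[0,0,0],[0,0,0],[0,0,0],[0,0,0],[0,0,0]],"twist":[0.15,0.15,0.15,0.15,0.15,0.15,0.15,0.15]}'
python3 -m crank '{"slide":[[0,0,0],[0,0,0],[0,0,0.03],[0,0,0.045],[0,0,0.03],[0,0,0.014],[0,0,0],[0,0,0]],"twist":[0.08,0,0,0,0,0,0,0]}'
python3 -c "
from h import *;S()"
```

```text
time: 62.8
tool_pos: [521.1, 15.4, 213.0]
tcp_rot: [-180.0, -0.0, 23.9]
ft_force: [-0.5, -0.3, 0.8]
finger_gap: 85.5
time: 63.6
tool_pos: [521.1, 15.4, 213.0]
tcp_rot: [-180.0, 0.0, -44.8]
ft_force: [0.3, 0.3, 0.5]
finger_gap: 85.5
time: 64.4
tool_pos: [522.3, 14.0, 95.3]
tcp_rot: [-179.9, -0.1, -49.1]
ft_force: [-0.2, 1.2, 0.2]
finger_gap: 85.6
t 64.4 tcp [522.3  14.   95.3] [-1.7994e+02 -6.0000e-02 -4.9090e+01] F [-0.2  1.2  0.2] M [-0.07 -0.05 -0.01] gap 85.6 q [ -4.1   1.7 106.    0.   72.2 135. ]
```

```bash
python3 -m crank '{"slide":[[0,0,0],[0,0,0],[0,0,0],[0,0,0],[0,0,0],[0,0,0],[0,0,0],[0,0,0]],"twist":[0,0,0,0,0,0,0,0]}' 1 60
python3 -m crank '{"slide":[[0,0,0],[0,0,0],[0,0,0],[0,0,0],[0,0,0],[0,0,0],[0,0,0],[0,0,0]],"twist":[-0.08,-0.14,-0.14,-0.14,-0.14,-0.14,-0.14,-0.14]}'
python3 -c "
from h import *;S()"
python3 -m crank '{"slide":[[0,0,0],[0,0,0],[0,0,0],[0,0,0],[0,0,0],[0,0,0],[0,0,0],[0,0,0]],"twist":[-0.14,-0.14,-0.14,-0.14,-0.14,-0.14,-0.1,-0.1]}'
python3 -c "
from h import *;S()"
python3 -m crank '{"slide":[[0,0,0],[0,0,0],[0,0,0],[0,0,0],[0,0,0]],"twist":[-0.08,-0.08,-0.06,0,0]}'
python3 -c "
from h import *;S()"
```

```text
time: 65.2
tool_pos: [522.3, 13.8, 95.2]
tcp_rot: [-179.9, -0.1, -49.2]
ft_force: [-0.8, 0.8, 5.3]
finger_gap: 34.6
time: 66.0
tool_pos: [522.7, 14.9, 95.2]
tcp_rot: [-179.9, -0.2, 11.9]
ft_force: [1.3, 7.2, 4.1]
finger_gap: 34.3
t 66.0 tcp [522.7  14.9  95.2] [-179.92   -0.18   11.9 ] F [1.3 7.2 4.1] M [ 1.15 -0.14 -0.17] gap 34.3 q [-4.10e+00  1.70e+00  1.06e+02  1.00e-01  7.21e+01  7.40e+01]
time: 66.8
tool_pos: [521.9, 15.7, 95.1]
tcp_rot: [-180.0, -0.2, 71.4]
ft_force: [-3.0, 10.0, 7.0]
finger_gap: 34.6
t 66.8 tcp [521.9  15.7  95.1] [-179.99   -0.2    71.41] F [-3. 10.  7.] M [ 1.66  0.75 -0.14] gap 34.6 q [ -4.    1.7 106.    0.2  72.2  14.5]
time: 67.3
tool_pos: [521.6, 15.8, 95.1]
tcp_rot: [180.0, -0.2, 83.8]
ft_force: [-4.2, 10.2, 9.3]
finger_gap: 34.8
t 67.3 tcp [521.6  15.8  95.1] [179.99  -0.18  83.81] F [-4.2 10.2  9.3] M [1.64 0.91 0.06] gap 34.8 q [ -4.    1.7 106.1   0.2  72.3   2.1]
```

```bash
python3 -m crank '{"slide":[[0,0,0],[0,0,0],[0,0,0]],"twist":[-0.06,0,0]}'
python3 -c "
from h import *;S()"
python3 -m crank '{"slide":[[0,0,0],[0,0,0],[0,0,0]],"twist":[-0.06,0,0]}'
python3 -c "
from h import *;S()"
python3 -m crank '{"slide":[[0,0,0],[0,0,0],[0,0,0]],"twist":[-0.06,0,0]}'
python3 -c "
from h import *;S()"
```

```text
time: 67.6
tool_pos: [521.6, 15.8, 95.1]
tcp_rot: [180.0, -0.2, 87.2]
ft_force: [-3.4, 10.4, 9.9]
finger_gap: 34.4
t 67.6 tcp [521.6  15.8  95.1] [179.99  -0.18  87.25] F [-3.4 10.4  9.9] M [1.61 0.98 0.17] gap 34.4 q [ -4.    1.7 106.1   0.2  72.3  -1.3]
time: 67.9
tool_pos: [521.4, 15.7, 95.1]
tcp_rot: [-180.0, -0.2, 90.7]
ft_force: [-6.1, 10.2, 9.7]
finger_gap: 34.6
t 67.9 tcp [521.4  15.7  95.1] [-180.     -0.19   90.66] F [-6.1 10.2  9.7] M [ 1.53  1.09 -0.16] gap 34.6 q [ -4.    1.7 106.1   0.2  72.3  -4.8]
time: 68.2
tool_pos: [521.0, 15.6, 95.1]
tcp_rot: [-180.0, -0.2, 94.0]
ft_force: [-8.3, 10.2, 11.2]
finger_gap: 34.3
t 68.2 tcp [521.   15.6  95.1] [-179.96   -0.19   94.04] F [-8.3 10.2 11.2] M [ 1.44  1.33 -0.88] gap 34.3 q [ -4.    1.7 106.1   0.2  72.3  -8.2]
```

The torque is up, so the clamp is on its home stop. Release, withdraw, and check the toe against the first picture.

```bash
python3 -m crank '{"slide":[[0,0,0],[0,0,0],[0,0,0],[0,0,0],[0,0,-0.02],[0,0,-0.04],[0,0,-0.04],[0,0,-0.02]],"twist":[0,0,0,0,0,0,0,0]}' 0 40
python3 -m crank '{"slide":[[-0.02,0,-0.02],[-0.04,0,0],[-0.045,0,0],[-0.045,0,0],[-0.045,0,0],[-0.03,0,0],[-0.01,0,0],[0,0,0]],"twist":[0,0,0,0,0,0,0,0]}'
python3 -c "
from h import *;S()
s=viewer.snapshot('top'); crop(s,190,195,150,100,5,'top17'); cv2.imwrite('pics/top17f.png',s['img'][:,:,::-1])
s=viewer.snapshot('side'); crop(s,220,130,120,130,4,'side17')"
```

```text
time: 69.0
tool_pos: [523.0, 13.5, 218.0]
tcp_rot: [179.7, 0.0, 94.1]
ft_force: [0.8, -0.3, 0.5]
finger_gap: 85.4
time: 69.8
tool_pos: [537.8, -221.8, 233.4]
tcp_rot: [-180.0, -0.0, 93.9]
ft_force: [-0.1, 0.9, -0.2]
finger_gap: 85.4
t 69.8 tcp [ 537.8 -221.8  233.4] [-1.7996e+02 -2.0000e-02  9.3940e+01] F [-0.1  0.9 -0.2] M [-0.05  0.    0.09] gap 85.4 q [-27.5   4.6  88.1   0.   87.3 -31.4]
```

View pics/top17.png

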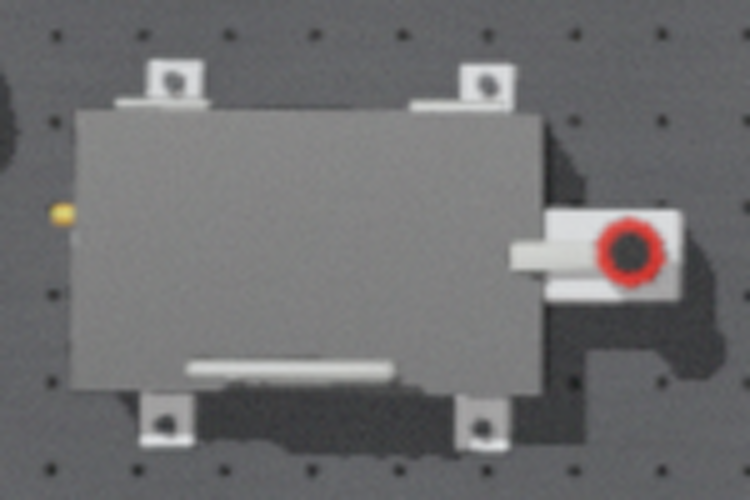

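View pics/top17f.png

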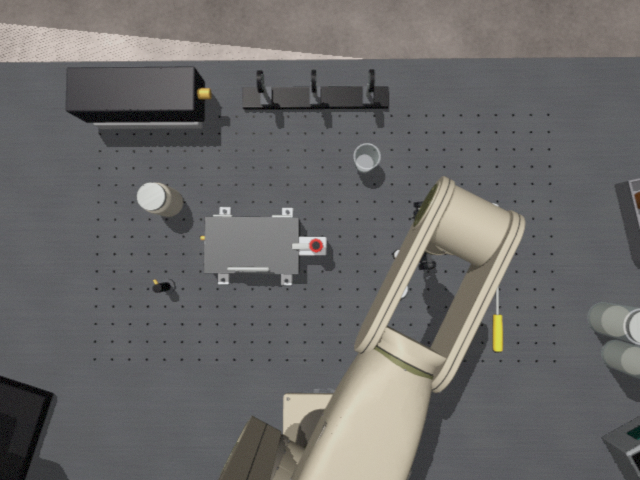

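View pics/side17.png

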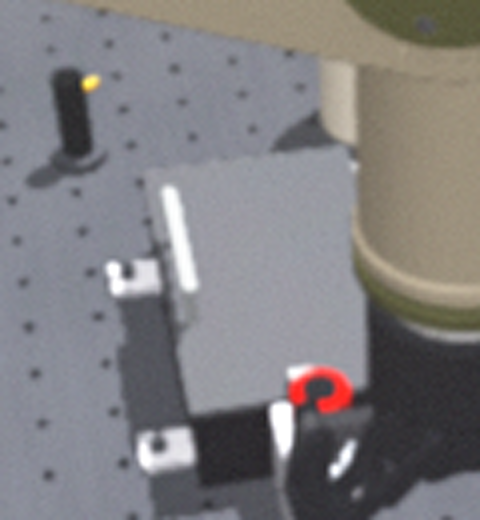

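The lid is flush and the toe is over it: tip at crop (510,256) against (510,252) at the start, so within about 0.04 rad of home. The robot is clear, so I'll hand in.

```bash
python3 -c "
from bench import hand_in
print(hand_in())"
```

```text
the job is handed in; nothing more can be done
None
```

The box is loaded and closed: all four blue-capped jars stand in their own nests, the lid is shut, and the clamp is home over it. I handed in at about 70 s of the 210 s; the hand-in gives no verdict.

- **Clamp:** It was solid anticlockwise (about 1.35 N m) and gave clockwise, so I turned it that way to its stop.
- **Lid:** I lifted it onto its stop by the handle and checked it there in the pictures. Opening strained a little; the highest wrist force I read was about 55 N, when the lid met its stop.
- **Jars:** One jar was knocked about 45 mm aside partway through, so I measured it again before gripping it. The last picture before closing showed all four caps centred, one per nest.
- **Closing:** I guided the lid down and turned the knob back to its home stop.

**Last checks:** The lid lies flush. The toe is over the lid, about 0.03–0.04 rad from its starting angle, probably because I turned it until it stopped. The other things I could see had not moved. In the final picture the arm hid the dish, dropper, pump and yellow jar. I last saw the dish, pump and yellow jar in place just before closing, and the dropper in the starting pictures. The gripper was open and touching nothing.

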